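# Empty the stone-trap cup and hold it over the code scanner

### The job

Tip all four pebbles out of the steel stone-trap cup into the low reject tray, then stand the cup upright again and carry it over the bottles and canisters to the code scanner. Finish still holding the cup there, upright and steady, centred over the scanner's round glass with its base about a centimetre above it; neither cup nor gripper may touch the scanner. Leave the rest of the bench undisturbed.

Things in the scene. Friction and masses are not known exactly. Their poses are not given: they have to be found in the camera images.
- cup: stone-trap cup: plain steel, round, open on top, no handle, straight-sided with an outer diameter of 65 up to 52 above its base, then flared to 76 at the rim; height 75, wall 3, floor 4 thick; 130 to 210 g, holds the four pebbles at the start. Stands upright on the bench, on the robot's left or right, on the other side from the scanner. Origin: centre of its underside (where a paper code label sits); z points up out of its mouth
- tray: low open aluminium reject tray, fixed, in the middle ahead of the robot: 200 along its x, 170 along its y, 45 high, wall 4. Origin: centre of its underside
- glass (a point): centre of the round glass (diameter 72) on top of the code scanner, the point lies on the glass surface, z up. The scanner is a fixed black box 130 x 130, its glass and bezel 58 above the bench; it stands on the robot's left or right, on the other side from the cup
- scanner: the scanner's housing; origin: centre of its underside, under the glass
- rack: fixed dark wooden rack with four corked sample bottles in a row along its x, to the left of the tray: 250 x 62, 112 high to the corks. Origin: centre of its underside
- pebble0: grey pebble, about 19 x 16 x 15, 13 g, loose in the cup at the start (one of three side by side on the cup's floor). Origin: its middle. Slides out of the cup when the cup is tipped some 30 degrees past lying level (or less with a shake)
- pebble1: grey pebble, about 19 x 16 x 15, 13 g, loose in the cup at the start (one of three side by side on the cup's floor). Origin: its middle. Slides out of the cup when the cup is tipped some 30 degrees past lying level (or less with a shake)
- pebble2: grey pebble, about 19 x 16 x 15, 13 g, loose in the cup at the start (one of three side by side on the cup's floor). Origin: its middle. Slides out of the cup when the cup is tipped some 30 degrees past lying level (or less with a shake)
- pebble3: grey pebble, about 19 x 16 x 15, 13 g, loose in the cup at the start (on top of the other three). Origin: its middle. Slides out of the cup when the cup is tipped some 30 degrees past lying level (or less with a shake)
- can_a: loose steel canister standing in the obstacle row, diameter 63, height 110; origin: centre of its underside; to the right of the tray
- can_b: second canister like can_a, in the same row; to the right of the tray
- jar: loose closed amber glass jar standing in the same row as the canisters, diameter 60, height 100; origin: centre of its underside; to the right of the tray
- bowl: bystander: white cupping bowl, diameter 100, height 55, beyond the tray; origin: centre of its underside
- spoon: bystander: steel spoon lying beyond the tray; origin: its underside
- brush: bystander: wooden hand brush lying towards the far left of the bench; origin: its underside
- mug: bystander: white mug, diameter 80, height 90, with a handle, towards the far right; origin: centre of its underside
Not all that is in view belongs to the job. What is shaped like the cup but blue is not meant. Leave any yellow look-alike of the scanner alone.

How it is judged:
On the way:
1. all four pebbles lie in the reject tray (x of pebble0 in the frame of tray between -0.097 and 0.097 m and y of pebble0 in the frame of tray between -0.082 and 0.082 m and z of pebble0 in the frame of tray between 0 and 0.04 m and x of pebble1 in the frame of tray between -0.097 and 0.097 m and y of pebble1 in the frame of tray between -0.082 and 0.082 m and z of pebble1 in the frame of tray between 0 and 0.04 m and x of pebble2 in the frame of tray between -0.097 and 0.097 m and y of pebble2 in the frame of tray between -0.082 and 0.082 m and z of pebble2 in the frame of tray between 0 and 0.04 m and x of pebble3 in the frame of tray between -0.097 and 0.097 m and y of pebble3 in the frame of tray between -0.082 and 0.082 m and z of pebble3 in the frame of tray between 0 and 0.04 m), for 0.2 s.
At the end, for the whole second after the job is handed in: The fingers hold the cup still and upright (within 8 degrees), the centre of its base within 12 mm of the centre of the glass and 4 to 20 mm above it, cup, fingers and arm touching no part of the scanner; all four pebbles lie in the reject tray (all of step 1 and horizontal distance between cup and glass below 0.012 m and z of cup in the frame of glass between 0.004 and 0.02 m and angle between cup's own z axis and vertical below 0.14 rad and linear speed of cup below 0.02 m/s and angular speed of cup below 0.15 rad/s and contact force between cup and scanner below 0.05 N and contact force between each of the arm, the fingers and scanner below 0.5 N and contact force between cup and the fingers above 1 N); the arm keeps its last pose, push and grip.
It fails at once if the cup touches the scanner (contact force between cup and scanner above 1 N).
It fails at once if the bottle rack is struck (contact force between any of cup, the arm, the fingers and rack above 6 N).
It fails at once if a bystander is shifted by more than 25 mm (distance of any of can_a, can_b, jar, bowl, spoon, brush, mug from where it was at the start of the episode above 0.025 m).
It also fails if it takes over 58 s, if anything falls off the work surface, if the arm or the gripper's body presses on something with over 40 N, if the wrist force passes 120 N, or if a joint passes its speed limit or range.

### The arm

A 6-joint arm with a two-finger parallel gripper is mounted at the origin on the work surface. World frame = base frame: x ahead of the robot, y to its left, z up, the work surface at z = 0. Lengths are in m, angles in rad, forces in N, time in s.
With the tool pointing down it reaches from about 0.3 to 0.825 m from the base axis. Payload 5.4 kg.
Tool frame: the origin (TCP) lies between the finger pads; the fingertips stand 25 mm ahead of it and the grasp point (between the pads) lies 6 mm ahead of it; z points along the fingers, y is the line along which they close (so a half turn about z gives the same grasp; the last joint's range is limited). The gripper opens to 92 mm and grips with 3 to 60 N. Pads are 20 mm wide; open, the fingers measure 128 mm over their backs; the gripper's body (75 mm by 189 mm) begins 69 mm behind the grasp point.
Start: joints at [1.136, 0.158, 1.597, -0, 1.386, -0.21], TCP at [0.128, 0.561, 0.24] pointing down, gripper open.
Joint ranges: [-2.91, 2.91], [-0.94, 2.29], [0.18, 2.7], [-1.29, 4.43], [0.17, 2.64], [-3, 3]. Speed limits (rad/s): [2.57, 2.57, 3.14, 3.14, 3.14, 3.14].

### API

Orientations are given as a 3x3 rotation matrix whose columns are the frame's x, y, z axes.
In Python, from cell import ctrl, get_image gives the robot as it stands.
- The arm moves only by the tool apply_moves, never from a script. Its argument "increments" is a list that holds one entry, the list of rows, each a list of 7 numbers: the shift along the tool's x, y, z in units of 20 mm (1.0 is 20 mm), then the turn, a rotation vector about the tool's x, y, z in units of 90 degrees (1.0 is 90 degrees), then the opening, from -1 (shut) to 1 (fully open). A call has exactly 8 rows; each row shifts and turns the commanded pose from where the row before left it, along the tool's axes as they then stand; what a row does not reach is not made up. A row lasts 1/10 s, in which the tool goes at most 50 mm and 8.59 degrees, less where a joint would pass 70% of its speed; a pose out of reach is approached as far as the arm can. A call with a number of a shift or a turn outside -1 to 1 is refused whole. A call with a gripper value outside its range is refused whole. The fingers move at their own pace and stop on an object; "force" is the grip in N (left out, the last holds). Time passes only in rows, so rows that do not move let the fingers close, or fill a call up. It gives the time, the measured TCP pose, the force, the opening and the grip force at its end, in the units of the state.
- ctrl.get_state(): the state, without advancing time (a new reading comes with each control period).
- get_image(name): name is "scene" or "top" or "wrist"; returns a dict with "frame" (384x512x3 uint8, red, green, blue), "range_z" (384x512 float32, m along the optical axis (not along the pixel's ray), 0 where there is no reading), "intrinsics" (3x3 intrinsics, pixels), "position" and "rotation" of the camera in the world. Camera axes: x right, y up, looking along -z (the intrinsics and any distortion apply to the point x, -y, -z); pixel columns grow to the right and rows downward; lengths in m; the calibration is good to about 2 mm. A picture is of the moment at which its call begins.
- ctrl.sign_off(): hands the job in; it is judged then, once.
The state is a dict: "time": time; "joint_positions": joint angles; "joint_vel": joint speeds; "joint_efforts": joint torques, N m; "tool_pos": TCP position; "ee_rot": TCP orientation; "ft_force": force on the tool from outside, world axes, zero at the start; "moment": the same for the moment, N m; "width": finger opening in m; "gripper_force": force on a finger pad.
Only numpy, scipy, OpenCV 4.12 (cv2) and the standard library are available. Lean on these libraries where they do the work, as an engineer would, in place of code of your own. Each camera call takes 0.05 s, during which the arm holds its last target. There are 200 camera calls.

## Working session

There is one attempt and no reset: what is moved stays moved. The work goes in short steps, Python scripts to look and compute and a tool call to move; the robot and the scene stay as the last step left them, time stands still between calls to the robot, and variables do not carry over. Pictures are saved under pics/ and viewed, at most 10 in all, crops included, and the job is handed in when it is done.

Besides the shell and the picture viewer there is one more tool, called after "Request:" by a JSON object that holds its "fn" and its "kwargs", one argument or row to a line. apply_moves: Moves the arm, as the interface text tells. Shifts and turns lie within -1 to 1; 1 stands for 20 mm of shift or 90 degrees of turn. Its arguments: {"type":"object","properties":{"increments":{"type":"array","items":{"type":"array","items":{"type":"array","items":{"type":"number"}}}},"force":{"type":"number"}},"required":["increments"]}

```bash
mkdir -p pics
cat > h.py <<'E'
import numpy as np, cv2
from cell import ctrl, get_image
def save(im,n): cv2.imwrite(f'pics/{n}.png',im['frame'][:,:,::-1])
def pts(im):
    K=im['intrinsics'];z=im['range_z'];v,u=np.mgrid[:z.shape[0],:z.shape[1]]
    p=np.stack([(u-K[0,2])/K[0,0]*z,-(v-K[1,2])/K[1,1]*z,-z],-1)
    return p@np.array(im['rotation']).T+np.array(im['position'])
E
python3 - <<'E'
from h import *
a=get_image('top');b=get_image('scene')
cv2.imwrite('pics/a.png',np.vstack([a['frame'],b['frame']])[:,:,::-1][:, :] if 0 else a['frame'][:,:,::-1]);save(b,'b')
np.savez('a.npz',P=pts(a),F=a['frame']);np.savez('b.npz',P=pts(b),F=b['frame'])
print(a['position'],a['rotation'],a['intrinsics'],b['position']);print(ctrl.get_state())
E
```

```text
[ 0.4167709  -0.04660243  0.92175664] [[-0.02895639  0.99499042 -0.0956848 ]
 [-0.99925229 -0.03126744 -0.02274207]
 [-0.02561996  0.09495473  0.99515186]] [[360.27434914   0.         257.74785164]
 [  0.         360.27434914 183.54831731]
 [  0.           0.           1.        ]] [1.28274801 0.57437749 0.81074052]
{'time': 0.1, 'joint_positions': array([ 1.13590488e+00,  1.58999032e-01,  1.59808765e+00,  2.90904635e-07,
        1.38619996e+00, -2.10090237e-01]), 'joint_vel': array([ 0.00125798, -0.00061418, -0.00395903,  0.00092598,  0.00231598,
        0.00102759]), 'joint_efforts': array([ 1.14096904e-04, -3.86501205e+01, -3.22961247e+01,  7.03113573e-02,
        3.38295428e-02, -4.73555463e-05]), 'tool_pos': array([0.12796637, 0.56004773, 0.23871938]), 'ee_rot': array([[-9.74838301e-01,  2.22912038e-01, -7.13957736e-04],
       [ 2.22912900e-01,  9.74837155e-01, -1.53618613e-03],
       [ 3.53558149e-04, -1.65668346e-03, -9.99998565e-01]]), 'ft_force': array([ 0.56417753, -0.80569389, -0.8453984 ]), 'moment': array([-0.0141078 ,  0.00263812, -0.0623596 ]), 'gripper_force': 0.0, 'width': 0.09192010810288637}
```

View pics/a.png

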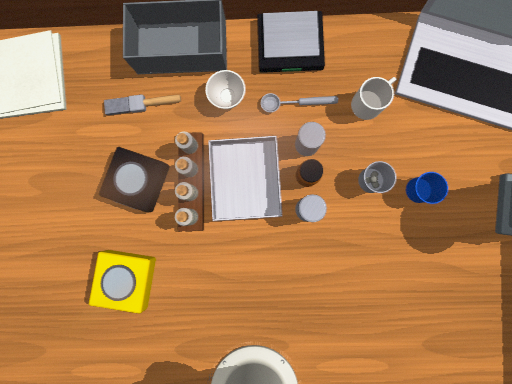

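View pics/b.png

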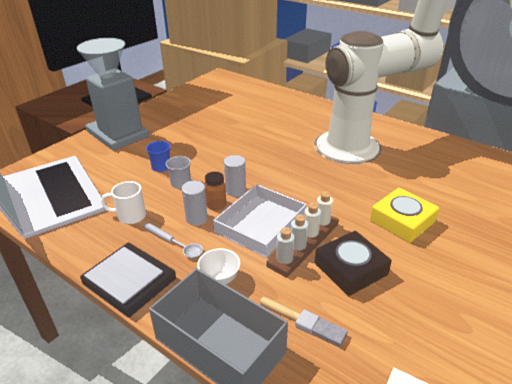

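The top view shows the steel cup at (378,178), right, with the blue decoy at (428,187). The tray is at (245,179), the cans and jar at (312,138), (311,173) and (312,208), and the rack at (189,182). The black scanner is at (130,179). The scene view agrees with this layout.

Run:
```python
from h import *
d=np.load('a.npz');P=d['P'];F=d['F'].astype(int)
def reg(n,u0,u1,v0,v1,z0,z1,extra=None):
    p=P[v0:v1,u0:u1].reshape(-1,3);m=(p[:,2]>z0)&(p[:,2]<z1);q=p[m]
    if len(q)<5: print(n,'few',len(q));return
    (c,s,a)=cv2.minAreaRect(q[:,:2].astype(np.float32)); cc,r=cv2.minEnclosingCircle(q[:,:2].astype(np.float32))
    print(n,len(q),'rect',np.round(c,4),np.round(s,4),round(a,1),'circ',np.round(cc,4),round(r,4),'z',np.round(np.percentile(q[:,2],[2,50,98]),4))
reg('cuprim',355,402,155,200,.066,.09)
reg('cupall',355,402,155,200,.02,.09)
reg('tray',203,286,130,225,.035,.055)
reg('scan',95,172,140,216,.045,.07)
g=F[140:216,95:172]; m=(g.sum(-1)>330); q=P[140:216,95:172][m]; q=q[(q[:,2]>.05)&(q[:,2]<.066)]
print('glass',len(q),q.mean(0),cv2.minEnclosingCircle(q[:,:2].astype(np.float32)))
reg('rack',172,208,125,235,.02,.125)
reg('rackcork',172,208,125,235,.1,.125)
for n,u,v in[('c1',312,136),('jar',311,172),('c2',312,207)]: reg(n,u-18,u+18,v-18,v+18,.092,.125)
reg('blue',403,452,168,206,.066,.09)
reg('table',300,400,250,350,-.05,.05)
reg('bowl',200,248,68,112,.045,.07)
reg('mug',345,400,72,122,.08,.11)
```

```text
cuprim 215 rect [ 0.5061 -0.3135] [0.0733 0.0735] 89.3 circ [ 0.5058 -0.3129] 0.0377 z [0.0666 0.0734 0.0773]
cupall 607 rect [ 0.5061 -0.3135] [0.0733 0.0735] 89.3 circ [ 0.5058 -0.3129] 0.0377 z [0.0211 0.0571 0.0767]
tray 573 rect [0.5176 0.0067] [0.2003 0.1701] 2.1 circ [0.517  0.0078] 0.1294 z [0.036  0.0441 0.0476]
scan 2752 rect [0.5226 0.2834] [0.1295 0.1302] 69.2 circ [0.5224 0.2829] 0.0879 z [0.0487 0.0543 0.0601]
glass 721 [0.52260456 0.28380951 0.05774773] ((0.5213581919670105, 0.2839412987232208), 0.03816242143511772)
rack 2331 rect [0.5164 0.1451] [0.0616 0.249 ] 89.4 circ [0.5164 0.1438] 0.1274 z [0.0202 0.0634 0.1132]
rackcork 395 rect [0.5163 0.1456] [0.0247 0.2021] 89.6 circ [0.5164 0.144 ] 0.1011 z [0.1021 0.1113 0.1142]
c1 600 rect [ 0.6034 -0.1532] [0.0596 0.0606] 87.2 circ [ 0.6037 -0.1536] 0.0314 z [0.1015 0.1096 0.1126]
jar 420 rect [ 0.5233 -0.1508] [0.0506 0.0511] 87.2 circ [ 0.5231 -0.1513] 0.0264 z [0.0963 0.0997 0.1025]
c2 617 rect [ 0.4373 -0.1472] [0.0607 0.0607] 88.3 circ [ 0.4367 -0.148 ] 0.0313 z [0.1061 0.1096 0.1124]
blue 235 rect [ 0.4765 -0.4305] [0.0738 0.0728] 88.4 circ [ 0.4766 -0.431 ] 0.0378 z [0.0662 0.0736 0.0774]
table 9968 rect [ 0.21   -0.2463] [0.251  0.2423] 88.4 circ [ 0.2108 -0.2454] 0.1733 z [-0.0032  0.      0.0034]
bowl 301 rect [0.7397 0.0487] [0.098  0.0969] 25.0 circ [0.7395 0.049 ] 0.0498 z [0.0455 0.0533 0.0572]
mug 266 rect [ 0.7029 -0.3131] [0.0797 0.0786] 87.7 circ [ 0.7061 -0.3177] 0.0464 z [0.0808 0.0885 0.0927]
```

```bash
cat >> h.py <<'E'
from scipy.spatial.transform import Rotation as Ro, Slerp
import json
def RT(az,tilt,roll=0):
    """tool z at azimuth az, tilted down by tilt (deg), tool y to the right; then cup-roll about the horizontal azimuth axis"""
    a,t=np.radians([az,tilt]); z=np.array([np.cos(t)*np.cos(a),np.cos(t)*np.sin(a),-np.sin(t)])
    y=np.array([np.sin(a),-np.cos(a),0]); R=np.c_[np.cross(y,z),y,z]
    return Ro.from_rotvec(np.radians(roll)*np.array([np.cos(a),np.sin(a),0])).as_matrix()@R
def plan(wps,grip,start=None):
    """wps: (tcp, R, rows); prints round-number rows in calls of 8"""
    s=ctrl.get_state(); p,R=start or (np.array(s['tool_pos']),np.array(s['ee_rot'])); out=[]; p0,R0=p,R
    for tp,tR,n in wps:
        rv=Ro.from_matrix(p*0+R0.T@tR if False else R0.T@tR).as_rotvec()
        for k in range(1,n+1):
            gp=p0+(np.array(tp)-p0)*k/n; gR=R0@Ro.from_rotvec(rv*k/n).as_matrix()
            d=np.round(R.T@(gp-p)/.02,2); w=np.round(Ro.from_matrix(R.T@gR).as_rotvec()/(np.pi/2),3)
            p=p+R@d*.02; R=R@Ro.from_rotvec(w*np.pi/2).as_matrix()
            out.append(list(map(float,d+0))+list(map(float,w+0))+[grip])
        p0,R0=np.array(tp),tR
    o=np.array(out); print('max shift',abs(o[:,:3]).max(),'mm',20*np.linalg.norm(o[:,:3],axis=1).max(),'turn deg',90*np.linalg.norm(o[:,3:6],axis=1).max())
    while len(out)%8: out.append([0.]*6+[grip])
    for i in range(0,len(out),8): print(json.dumps([out[i:i+8]]).replace(' ',''))
    print('end',np.round(p,4))
E
python3 - <<'E'
from h import *
plan([((.35,.13,.30),RT(20,90),24),((.37,-.2,.27),RT(-10,90),16)],1)
E
```

```text
max shift 1.04 mm 20.942779185198894 turn deg 6.210652139671002
[[[-0.65,-0.77,-0.13,0.0,0.0,0.068,1],[-0.73,-0.7,-0.12,0.0,0.0,0.068,1],[-0.8,-0.61,-0.13,0.0,0.0,0.068,1],[-0.86,-0.53,-0.13,0.0,0.0,0.068,1],[-0.91,-0.43,-0.12,0.0,0.0,0.069,1],[-0.95,-0.33,-0.13,0.0,0.0,0.068,1],[-0.99,-0.23,-0.13,0.0,0.0,0.068,1],[-1.0,-0.12,-0.12,0.0,0.0,0.068,1]]]
[[[-1.0,-0.01,-0.13,0.0,0.001,0.068,1],[-1.01,0.09,-0.13,0.0,0.0,0.068,1],[-0.99,0.2,-0.13,0.0,0.0,0.068,1],[-0.96,0.31,-0.12,0.0,0.0,0.068,1],[-0.92,0.4,-0.13,0.0,0.0,0.068,1],[-0.88,0.5,-0.13,0.0,0.0,0.069,1],[-0.81,0.6,-0.13,0.0,0.0,0.068,1],[-0.75,0.67,-0.13,0.0,0.0,0.068,1]]]
[[[-0.67,0.75,-0.13,0.0,0.0,0.068,1],[-0.59,0.82,-0.12,0.0,0.0,0.068,1],[-0.49,0.88,-0.13,0.0,0.0,0.068,1],[-0.4,0.93,-0.13,0.0,0.0,0.068,1],[-0.3,0.96,-0.13,0.0,0.001,0.068,1],[-0.19,0.99,-0.13,0.0,0.0,0.068,1],[-0.09,1.0,-0.13,-0.001,0.0,0.069,1],[0.02,1.01,-0.12,0.0,0.0,0.068,1]]]
[[[-0.29,0.99,0.09,0.0,0.0,0.02,1],[-0.27,1.0,0.1,0.0,0.0,0.021,1],[-0.22,1.01,0.09,0.0,0.0,0.021,1],[-0.2,1.01,0.09,0.0,0.0,0.021,1],[-0.16,1.03,0.1,0.0,0.0,0.021,1],[-0.13,1.02,0.09,0.0,0.0,0.021,1],[-0.1,1.03,0.1,0.0,0.0,0.02,1],[-0.06,1.03,0.09,0.0,0.0,0.021,1]]]
[[[-0.03,1.03,0.1,0.0,0.0,0.021,1],[0.01,1.04,0.09,0.0,0.0,0.021,1],[0.04,1.03,0.09,0.0,0.0,0.021,1],[0.07,1.03,0.1,0.0,0.0,0.021,1],[0.11,1.03,0.09,0.0,0.0,0.02,1],[0.14,1.02,0.1,0.0,0.0,0.021,1],[0.18,1.02,0.09,0.0,0.0,0.021,1],[0.2,1.01,0.1,0.0,0.0,0.021,1]]]
end [ 0.37   -0.2     0.2699]
```

Request:
{"fn": "apply_moves", "kwargs": {
  "increments": [
    [[-0.65, -0.77, -0.13, 0, 0, 0.068, 1], [-0.73, -0.7, -0.13, 0, 0, 0.068, 1], [-0.8, -0.61, -0.13, 0, 0, 0.068, 1], [-0.86, -0.53, -0.13, 0, 0, 0.068, 1], [-0.91, -0.43, -0.13, 0, 0, 0.068, 1], [-0.95, -0.33, -0.13, 0, 0, 0.068, 1], [-0.99, -0.23, -0.13, 0, 0, 0.068, 1], [-1, -0.12, -0.13, 0, 0, 0.068, 1]]
  ]
}}

```text
time: 0.9
tool_pos: [0.2024, 0.4161, 0.26]
ee_rot: [[-0.468, 0.884, -0.001], [0.884, 0.468, -0.001], [-0.0, -0.001, -1.0]]
ft_force: [0.5, -0.4, 0.1]
width: 0.0917
gripper_force: 0.0
```

Request:
{"fn": "apply_moves", "kwargs": {
  "increments": [
    [[-1, 0, -0.13, 0, 0, 0.068, 1], [-1, 0.1, -0.13, 0, 0, 0.068, 1], [-0.99, 0.2, -0.13, 0, 0, 0.068, 1], [-0.96, 0.31, -0.13, 0, 0, 0.068, 1], [-0.92, 0.4, -0.13, 0, 0, 0.068, 1], [-0.88, 0.5, -0.13, 0, 0, 0.068, 1], [-0.81, 0.6, -0.13, 0, 0, 0.068, 1], [-0.75, 0.67, -0.13, 0, 0, 0.068, 1]]
  ]
}}

```text
time: 1.7
tool_pos: [0.2768, 0.2734, 0.2809]
ee_rot: [[0.359, 0.933, -0.001], [0.933, -0.359, -0.0], [-0.001, -0.0, -1.0]]
ft_force: [0.7, 0.0, -0.3]
width: 0.0917
gripper_force: 0.0
```

Run:
```python
from h import *
s=ctrl.get_state();print(s['time'],np.round(s['joint_positions'],3),s['tool_pos'],s['ee_rot'])
plan([((.35,.13,.30),RT(20,90),8),((.37,-.2,.27),RT(-10,90),17)],1)
```

```text
1.7 [ 0.466 -0.386  2.014 -0.     1.514  0.833] [0.27682965 0.27343313 0.28091925] [[ 3.59191123e-01  9.33263876e-01 -5.24676171e-04]
 [ 9.33263889e-01 -3.59191316e-01 -3.34674162e-04]
 [-5.00798430e-04 -3.69449336e-04 -9.99999806e-01]]
max shift 1.01 mm 20.346006979257623 turn deg 6.12
[[[-0.67,0.75,-0.12,0.0,0.0,0.068,1],[-0.59,0.82,-0.12,0.0,0.0,0.068,1],[-0.5,0.87,-0.12,0.0,0.0,0.068,1],[-0.4,0.92,-0.12,0.0,0.0,0.068,1],[-0.3,0.96,-0.12,0.0,0.0,0.068,1],[-0.2,0.99,-0.12,0.0,0.0,0.068,1],[-0.09,1.0,-0.11,0.0,0.0,0.068,1],[0.01,1.01,-0.12,0.0,0.0,0.068,1]]]
[[[-0.27,0.93,0.08,0.0,0.0,0.019,1],[-0.25,0.94,0.09,0.0,0.0,0.02,1],[-0.22,0.95,0.09,0.0,0.0,0.02,1],[-0.19,0.95,0.09,0.0,0.0,0.019,1],[-0.16,0.96,0.09,0.0,0.0,0.02,1],[-0.13,0.96,0.09,0.0,0.0,0.02,1],[-0.1,0.97,0.09,0.0,0.0,0.019,1],[-0.07,0.97,0.08,0.0,0.0,0.02,1]]]
[[[-0.04,0.97,0.09,0.0,0.0,0.019,1],[-0.01,0.98,0.09,0.0,0.0,0.02,1],[0.02,0.97,0.09,0.0,0.0,0.02,1],[0.05,0.97,0.09,0.0,0.0,0.019,1],[0.07,0.97,0.09,0.0,0.0,0.02,1],[0.11,0.96,0.09,0.0,0.0,0.019,1],[0.14,0.97,0.08,0.0,0.0,0.02,1],[0.17,0.95,0.09,0.0,0.0,0.02,1]]]
[[[0.2,0.96,0.09,0.0,0.0,0.019,1],[0.0,0.0,0.0,0.0,0.0,0.0,1],[0.0,0.0,0.0,0.0,0.0,0.0,1],[0.0,0.0,0.0,0.0,0.0,0.0,1],[0.0,0.0,0.0,0.0,0.0,0.0,1],[0.0,0.0,0.0,0.0,0.0,0.0,1],[0.0,0.0,0.0,0.0,0.0,0.0,1],[0.0,0.0,0.0,0.0,0.0,0.0,1]]]
end [ 0.3701 -0.2001  0.27  ]
```

Request:
{"fn": "apply_moves", "kwargs": {
  "increments": [
    [[-0.67, 0.75, -0.12, 0, 0, 0.068, 1], [-0.59, 0.82, -0.12, 0, 0, 0.068, 1], [-0.5, 0.87, -0.12, 0, 0, 0.068, 1], [-0.4, 0.92, -0.12, 0, 0, 0.068, 1], [-0.3, 0.96, -0.12, 0, 0, 0.068, 1], [-0.2, 0.99, -0.12, 0, 0, 0.068, 1], [-0.1, 1, -0.12, 0, 0, 0.068, 1], [0, 1, -0.12, 0, 0, 0.068, 1]]
  ]
}}

```text
time: 2.5
tool_pos: [0.3501, 0.1303, 0.3001]
ee_rot: [[0.94, 0.342, -0.001], [0.342, -0.94, 0.0], [-0.001, -0.0, -1.0]]
ft_force: [-0.5, 0.2, -1.1]
width: 0.092
gripper_force: 0.0
```

Request:
{"fn": "apply_moves", "kwargs": {
  "increments": [
    [[-0.27, 0.95, 0.09, 0, 0, 0.02, 1], [-0.25, 0.95, 0.09, 0, 0, 0.02, 1], [-0.22, 0.95, 0.09, 0, 0, 0.02, 1], [-0.19, 0.95, 0.09, 0, 0, 0.02, 1], [-0.16, 0.96, 0.09, 0, 0, 0.02, 1], [-0.13, 0.96, 0.09, 0, 0, 0.02, 1], [-0.1, 0.97, 0.09, 0, 0, 0.02, 1], [-0.07, 0.97, 0.09, 0, 0, 0.02, 1]]
  ]
}}

```text
time: 3.3
tool_pos: [0.3598, -0.0253, 0.2855]
ee_rot: [[0.995, 0.1, -0.001], [0.1, -0.995, 0.0], [-0.001, -0.0, -1.0]]
ft_force: [0.4, 0.3, 0.1]
width: 0.0916
gripper_force: 0.0
```

Request:
{"fn": "apply_moves", "kwargs": {
  "increments": [
    [[-0.04, 0.97, 0.09, 0, 0, 0.02, 1], [0, 0.98, 0.09, 0, 0, 0.02, 1], [0.02, 0.97, 0.09, 0, 0, 0.02, 1], [0.05, 0.97, 0.09, 0, 0, 0.02, 1], [0.07, 0.97, 0.09, 0, 0, 0.02, 1], [0.11, 0.96, 0.09, 0, 0, 0.02, 1], [0.14, 0.97, 0.09, 0, 0, 0.02, 1], [0.17, 0.95, 0.09, 0, 0, 0.02, 1]]
  ]
}}

```text
time: 4.1
tool_pos: [0.369, -0.1805, 0.2711]
ee_rot: [[0.989, -0.15, -0.001], [-0.15, -0.989, 0.001], [-0.001, -0.0, -1.0]]
ft_force: [0.5, -0.9, -0.5]
width: 0.0917
gripper_force: 0.0
```

Run:
```python
from h import *
s=ctrl.get_state();print(s['time'],np.round(s['joint_positions'],3),s['tool_pos'],s['ee_rot'])
# model: fit lengths. rows: q, radius in-plane (lateral offset d), z
D=[([1.1359,.159,1.598,0,1.3862],(.12797,.56005,.23872)),([.466,-.386,2.014,0,1.514],(.27683,.27343,.28092)),(s['joint_positions'],s['tool_pos'])]
A=[];B=[]
for q,p in D:
    c,sn=np.cos(q[0]),np.sin(q[0]);r=c*p[0]+sn*p[1];l=-sn*p[0]+c*p[1];t=q[1]+q[2]
    print('r,lat,sum',r,l,t+q[4])
    A+= [[np.sin(q[1]),np.sin(t),0,1],[np.cos(q[1]),np.cos(t),1,0]];B+=[r,p[2]]
print('a,b,h-tool,r0',np.linalg.lstsq(A,B,rcond=None)[0])
R=RT(-10,30);g=np.array([.506,-.313,.034]);p=g-.126*R[:,2];print('pre',p)
plan([(p,R,14)],1)
```

```text
4.1 [-0.751 -0.314  1.98   0.     1.477  0.97 ] [ 0.36902078 -0.18051033  0.27111285] [[ 9.88648237e-01 -1.50247758e-01 -5.24261731e-04]
 [-1.50247473e-01 -9.88648268e-01  5.46615459e-04]
 [-6.00438200e-04 -4.61641409e-04 -9.99999713e-01]]
r,lat,sum 0.561832889739989 0.11990048960039094 3.1432
r,lat,sum 0.3701689463082846 0.11989063762035096 3.1419999999999995
r,lat,sum 0.39291390069348403 0.1199123971896271 3.142348892879557
a,b,h-tool,r0 [ 0.37408172  0.50810996 -0.03657934  0.00320198]
pre [ 0.39853856 -0.29405165  0.097     ]
max shift 0.65 mm 15.165750888103101 turn deg 4.321874593275469
[[[0.17,0.39,0.62,-0.001,0.048,0.001,1],[0.11,0.38,0.63,0.0,0.047,0.001,1],[0.08,0.38,0.64,-0.001,0.048,0.001,1],[0.02,0.39,0.65,0.0,0.048,0.001,1],[-0.02,0.38,0.64,-0.001,0.047,0.001,1],[-0.07,0.38,0.64,0.0,0.048,0.001,1],[-0.12,0.38,0.64,-0.001,0.048,0.001,1],[-0.17,0.38,0.62,-0.001,0.047,0.001,1]]]
[[[-0.21,0.39,0.61,0.0,0.048,0.001,1],[-0.25,0.38,0.6,-0.001,0.047,0.001,1],[-0.3,0.38,0.57,0.0,0.048,0.001,1],[-0.34,0.38,0.55,-0.001,0.048,0.001,1],[-0.37,0.38,0.52,0.0,0.047,0.001,1],[-0.42,0.38,0.5,-0.001,0.048,0.001,1],[0.0,0.0,0.0,0.0,0.0,0.0,1],[0.0,0.0,0.0,0.0,0.0,0.0,1]]]
end [ 0.3986 -0.2941  0.097 ]
```

Request:
{"fn": "apply_moves", "kwargs": {
  "increments": [
    [[0.17, 0.39, 0.62, 0, 0.048, 0.001, 1], [0.11, 0.38, 0.63, 0, 0.048, 0.001, 1], [0.08, 0.38, 0.64, -0.001, 0.048, 0.001, 1], [0.02, 0.38, 0.65, 0, 0.048, 0.001, 1], [-0.02, 0.38, 0.64, -0.001, 0.048, 0.001, 1], [-0.07, 0.38, 0.64, 0, 0.048, 0.001, 1], [-0.12, 0.38, 0.64, -0.001, 0.048, 0.001, 1], [-0.17, 0.38, 0.62, -0.001, 0.048, 0.001, 1]]
  ]
}}

```text
time: 4.9
tool_pos: [0.3863, -0.2446, 0.1716]
ee_rot: [[0.811, -0.163, 0.562], [-0.133, -0.987, -0.095], [0.57, 0.003, -0.822]]
ft_force: [-0.0, 0.3, -0.1]
width: 0.0921
gripper_force: 0.0
```

Run:
```python
from h import *
s=ctrl.get_state();print(s['time'],np.round(s['joint_positions'],3),s['tool_pos'],s['ft_force'])
save(get_image('scene'),'c')
R=RT(-10,30);g=np.array([.506,-.313,.034]);p=g-.126*R[:,2]
plan([(p,R,7)],1)
```

```text
4.9 [-1.178 -0.514  2.425  0.621  0.976  0.267] [ 0.38630091 -0.24459191  0.17158657] [-0.04413165  0.29826318 -0.13274271]
max shift 0.5 mm 12.67596150199266 turn deg 3.691097397793778
[[[-0.16,0.34,0.5,-0.001,0.04,0.0,1],[-0.19,0.34,0.5,0.0,0.041,0.001,1],[-0.22,0.34,0.48,-0.001,0.04,0.0,1],[-0.25,0.34,0.47,-0.001,0.04,0.001,1],[-0.28,0.34,0.45,-0.001,0.04,0.0,1],[-0.31,0.34,0.43,0.0,0.041,0.001,1],[-0.33,0.34,0.41,-0.001,0.04,0.0,1],[0.0,0.0,0.0,0.0,0.0,0.0,1]]]
end [ 0.3985 -0.2941  0.0971]
```

View pics/c.png

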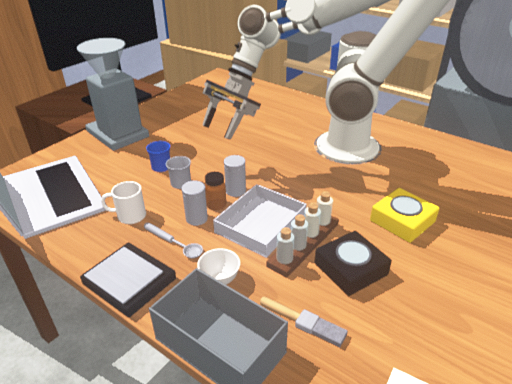

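```bash
cat >> h.py <<'E'
from scipy.optimize import least_squares
a_,b_=.3741,.5081
def arm(p,R,t,h,r0=.0032,d=.12):
    """q1,q2,q3 and forearm-tool angle q5 for TCP pose"""
    w=np.array(p)-t*R[:,2]; rr=np.hypot(w[0],w[1]); r=np.sqrt(rr*rr-d*d); q1=np.arctan2(w[1],w[0])-np.arcsin(d/rr)
    x,z=r-r0,w[2]-h; D=np.hypot(x,z); c=(D*D-a_**2-b_**2)/(2*a_*b_)
    if abs(c)>1: return None
    q3=np.arccos(c); q2=np.arctan2(x,z)-np.arctan2(b_*np.sin(q3),a_+b_*np.cos(q3))
    f=np.array([np.sin(q2+q3)*np.cos(q1),np.sin(q2+q3)*np.sin(q1),np.cos(q2+q3)])
    fy=np.array([-np.sin(q1),np.cos(q1),0]); fx=np.cross(fy,f); zt=R[:,2]
    return np.round([q1,q2,q3,np.arctan2(zt@fy,zt@fx),np.arccos(f@zt)],3)
E
python3 - <<'E'
from h import *
s=ctrl.get_state();q=s['joint_positions'];p=s['tool_pos'];R=s['ee_rot']
f=lambda v:[*( (lambda A:A-q[:3])(arm(p,R,v[0],v[0]-.0366)[:3]))]
for t0 in(.15,.25): 
    o=least_squares(f,[t0]);print(o.x,o.fun)
t=o.x[0];h=t-.0366;print(arm(p,R,t,h),np.round(q,3))
g=np.array([.506,-.313,.034])
for az in(-30,-20,-10,0):
  for tl in(30,40,50):
    R=RT(az,tl);print(az,tl,[arm(g-k*R[:,2],R,t,h) for k in(.006,.126)])
E
```

```text
[0.15] [ 0.20641273  0.1830076  -0.17696365]
[0.25] [ 0.07541273  0.0240076  -0.03096365]
[-1.106 -0.488  2.4    0.606  0.939] [-1.181 -0.512  2.431  0.624  0.975  0.262]
-30 30 [array([-0.899,  0.173,  2.371,  2.451,  0.522]), array([-1.052, -0.387,  2.685,  1.847,  0.471])]
-30 40 [array([-0.874,  0.126,  2.308,  2.025,  0.297]), array([-0.984, -0.389,  2.552,  1.157,  0.381])]
-30 50 [array([-0.848,  0.124,  2.219,  1.028,  0.242]), array([-0.921, -0.311,  2.391,  0.579,  0.472])]
-20 30 [array([-0.994,  0.189,  2.351,  2.076,  0.637]), array([-1.226, -0.319,  2.64 ,  1.589,  0.728])]
-20 40 [array([-0.954,  0.14 ,  2.291,  1.705,  0.455]), array([-1.125, -0.342,  2.52 ,  1.189,  0.617])]
-20 50 [array([-0.91 ,  0.136,  2.206,  1.108,  0.392]), array([-1.029, -0.281,  2.368,  0.766,  0.622])]
-10 30 [array([-1.069,  0.227,  2.303,  1.799,  0.766]), array([-1.334, -0.189,  2.544,  1.434,  0.929])]
-10 40 [array([-1.018,  0.174,  2.251,  1.505,  0.611]), array([-1.225, -0.243,  2.447,  1.156,  0.813])]
-10 50 [array([-0.963,  0.163,  2.174,  1.091,  0.54 ]), array([-1.111, -0.215,  2.316,  0.835,  0.773])]
0 30 [array([-1.121,  0.28 ,  2.233,  1.584,  0.895]), array([-1.387, -0.042,  2.415,  1.303,  1.082])]
0 40 [array([-1.066,  0.223,  2.191,  1.35 ,  0.758]), array([-1.283, -0.119,  2.344,  1.096,  0.972])]
0 50 [array([-1.004,  0.203,  2.126,  1.04 ,  0.68 ]), array([-1.167, -0.125,  2.238,  0.844,  0.912])]
```

```bash
sed -i 's/    return np.round(\[q1,q2,q3,np.arctan2(zt@fy,zt@fx),np.arccos(f@zt)\],3)/    q4=np.arctan2(zt@fy,zt@fx); n=np.cross(f,zt); n\/=np.linalg.norm(n); q6=np.arctan2(np.cross(n,R[:,1])@zt,n@R[:,1])-Q6\n    return np.round([q1,q2,q3,q4,np.arccos(f@zt),(q6+np.pi)%(2*np.pi)-np.pi],4)/; s/^a_,b_=.*/&; Q6=0/' h.py
python3 - <<'E'
from h import *
s=ctrl.get_state();q=s['joint_positions'];p=s['tool_pos'];R=s['ee_rot']
T=np.arange(.2,.4,.002);e=[abs(arm(p,R,t,t-.0366)[:3]-q[:3]).sum() for t in T];t=T[np.argmin(e)];h=t-.0366
m=arm(p,R,t,h);print(t,h,m,np.round(q,4),'Q6',m[5]-q[5]);import h as H; H.Q6=m[5]-q[5]
g=np.array([.506,-.313,.034])
def show(n,g,R):print(n,arm(g-.006*R[:,2],R,t,h))
for az in(-10,0):
  for tl in(30,40):
    R=RT(az,tl);print(az,tl);show('g',g,R);show('pre',g-.1*R[:,2],R);show('lift',g+[0,0,.17],R)
    for roll in(0,-60,-100,-125,-140):
      R=RT(0,tl,roll);show(('pour',roll),np.array([.48,-.04,.15]),R)
    for az2 in(-10,0,15): show(('scan',az2),np.array([.522,.283,.104]),RT(az2,tl))
E
```

```text
0.2720000000000001 0.23540000000000008 [-1.1403 -0.5252  2.4318  0.6113  0.9625  1.8794] [-1.1814 -0.512   2.431   0.6242  0.9748  0.2616] Q6 1.6177773264655841
-10 30
g [-1.1093  0.2263  2.3424  1.7983  0.7967 -0.9619]
pre [-1.3395 -0.1198  2.5469  1.4838  0.9251 -0.764 ]
lift [-1.1093 -0.2106  2.3146  1.3326  0.7994 -0.307 ]
('pour', 0) [-0.6832 -0.7198  2.7553  1.3099  0.6014 -0.1203]
('pour', -60) [-0.1714 -0.3685  2.7404 -2.6257  0.601  -3.0874]
('pour', -100) [-0.0987  0.1522  2.6511 -2.7139  1.3488  2.8045]
('pour', -125) [-0.2004  0.4335  2.5909 -2.9068  1.7478  2.5211]
('pour', -140) [-0.3101  0.5642  2.5587 -3.0967  1.9451  2.2925]
('scan', -10) [ 0.5693  0.1493  2.2154 -1.7462  0.6379 -2.5402]
('scan', 0) [ 0.483   0.0657  2.3085 -2.0419  0.4683 -2.4135]
('scan', 15) [ 0.3154 -0.0312  2.4072 -2.9755  0.2847 -1.7505]
-10 40
g [-1.0509  0.1616  2.2902  1.5183  0.6304 -0.6394]
pre [-1.229  -0.193   2.4593  1.2103  0.7923 -0.4016]
lift [-1.0509 -0.2014  2.2183  1.0117  0.7676  0.0114]
('pour', 0) [-0.6092 -0.6502  2.6351  0.9174  0.5848  0.2742]
('pour', -60) [-0.0197 -0.2724 
[... 1068 characters left out ...]
-2.9755  0.2847 -1.7505]
0 40
g [-1.102   0.2167  2.2232  1.3539  0.7751 -0.6512]
pre [-1.2866 -0.0725  2.3542  1.1299  0.9494 -0.5102]
lift [-1.102  -0.128   2.1548  1.0148  0.935  -0.1423]
('pour', 0) [-0.6092 -0.6502  2.6351  0.9174  0.5848  0.2742]
('pour', -60) [-0.0197 -0.2724  2.6205 -2.0988  0.6774  2.8031]
('pour', -100) [ 0.059   0.2645  2.5284 -2.3881  1.4267  2.7229]
('pour', -125) [-0.0516  0.5609  2.4643 -2.6113  1.8486  2.5391]
('pour', -140) [-0.1741  0.7014  2.4295 -2.823   2.0755  2.3509]
('scan', -10) [ 0.5259  0.0988  2.1659 -1.3333  0.5328 -2.9659]
('scan', 0) [ 0.451   0.0244  2.2447 -1.4251  0.3442 -3.0415]
('scan', 15) [ 0.3114 -0.0585  2.3263 -1.5254  0.0381  3.0811]
```

```bash
cat > k.py <<'E'
from h import *
def FK(q,v):
    a,b,t,h,r0,s,e,Q=v; q1,q2,q3,q4,q5,q6=q
    B=Ro.from_euler('z',q1)*Ro.from_euler('y',q2); p=Ro.from_euler('z',q1).apply([r0,s,h])+B.apply([0,0,a])
    C=B*Ro.from_euler('y',q3); p=p+C.apply([0,0,b])
    D=C*Ro.from_euler('z',q4)*Ro.from_euler('y',q5); p=p+D.apply([0,e,t])
    return p,(D*Ro.from_euler('z',q6+Q)).as_matrix()
LO=np.array([-2.91,-.94,.18,-1.29,.17,-3]);HI=np.array([2.91,2.29,2.7,4.43,2.64,3])
def IK(p,R,q0,v):
    f=lambda q:(lambda P,M:np.r_[P-p,.3*(M-R).ravel()])(*FK(q,v))
    o=least_squares(f,q0);return o.x,abs(o.fun).max()
E
python3 - <<'E'
from k import *
s=ctrl.get_state()
D=[([1.1359,.159,1.59809,0,1.3862,-.21009],(.12797,.56005,.23872),[[-.97484,.22291,-.0007],[.22291,.97484,-.0015],[0.0004,-.0017,-1]]),
([.466,-.386,2.014,0,1.514,.833],(.27683,.27343,.28092),[[.3592,.93326,0],[.93326,-.3592,0],[0,0,-1]]),
([-.751,-.314,1.98,0,1.477,.97],(.36902,-.18051,.27111),[[.98865,-.15025,0],[-.15025,-.98865,0],[0,0,-1]]),
(s['joint_positions'],s['tool_pos'],s['ee_rot'])]
f=lambda v:np.concatenate([(lambda P,M:np.r_[P-p,.3*(M-np.array(R)).ravel()])(*FK(q,v)) for q,p,R in D])
best=min((least_squares(f,[.374,.508,.25,.22,0,.1,.02,Q]) for Q in(0,1.57,3.14,-1.57)),key=lambda o:o.cost)
print(best.x.round(4),np.abs(best.fun).max()); np.save('v.npy',best.x)
E
```

```text
[ 0.3815  0.4751  0.284   0.2376  0.0358  0.1377 -0.0171  1.5711] 0.005955027569049809
```

```bash
cat > srch.py <<'E'
from k import *
v=np.load('v.npy');s=ctrl.get_state();q0=np.array(s['joint_positions'])
def run(path,q):
    """path list of (g,R): returns margin to limits, max joint step, last q"""
    mg=9;st=0
    for g,R in path:
        n,e=IK(np.array(g)-.006*R[:,2],R,q,v)
        if e>.004: return -9,9,q
        st=max(st,abs(n-q).max()); q=n; mg=min(mg,(q-LO).min(),(HI-q).min())
    return mg,st,q
def line(g0,az0,g1,az1,tl,n): return [(np.array(g0)+(np.array(g1)-g0)*k/n,RT(az0+(az1-az0)*k/n,tl)) for k in range(1,n+1)]
def interp(p0,R0,g,R,n):
    rv=Ro.from_matrix(R0.T@R).as_rotvec();return [(p0+(g-p0)*k/n,R0@Ro.from_rotvec(rv*k/n).as_matrix()) for k in range(1,n+1)]
cup=np.array([.506,-.313,.034])
if __name__=='__main__':
  R0=np.array(s['ee_rot']);p0=np.array(s['tool_pos'])+.006*R0[:,2]
  for tl in(30,40,50):
   for az in(-10,0,10):
    R=RT(az,tl);m1,s1,q=run(interp(p0,R0,cup-.1*R[:,2],R,8)+line(cup-.1*R[:,2],az,cup,az,tl,5)+line(cup,az,cup+[0,0,.17],az,tl,6),q0)
    if m1<.02: print(tl,az,'grasp bad',m1); continue
    for azp in(-60,-30,0,30,60):
     for sg in(-1,1):
      G=np.array([.5,.007+(.04*sg),.19])
      m2,s2,q2=run(line(cup+[0,0,.17],az,G,azp,tl,12)+[(G,RT(azp,tl,sg*r)) for r in range(5,126,5)],q)
      if m2<.02: continue
      print(tl,az,azp,sg,'ok',round(m1,2),round(m2,2),'steps',round(s1,2),round(s2,2),q2.round(2))
  # scan reach from pour branch
E
python3 srch.py
```

```text
30 -10 30 1 ok 0.12 0.13 steps 0.15 0.06 [-0.85  0.54  2.29  1.43  1.92  0.87]
30 -10 60 1 ok 0.12 0.32 steps 0.15 0.09 [-0.7   0.72  1.89  1.17  2.13  1.05]
30 0 30 1 ok 0.21 0.13 steps 0.15 0.07 [-0.85  0.54  2.29  1.43  1.92  0.87]
30 0 60 1 ok 0.21 0.39 steps 0.15 0.08 [-0.7   0.72  1.89  1.17  2.13  1.05]
30 10 30 1 ok 0.25 0.13 steps 0.16 0.07 [-0.85  0.54  2.29  1.43  1.92  0.87]
30 10 60 1 ok 0.25 0.43 steps 0.16 0.08 [-0.7   0.72  1.89  1.17  2.13  1.05]
40 -10 0 1 ok 0.21 0.11 steps 0.13 0.16 [-0.85  0.57  2.49  1.71  1.94  0.57]
40 -10 30 1 ok 0.21 0.23 steps 0.13 0.06 [-0.79  0.66  2.15  1.37  2.04  0.84]
40 -10 60 1 ok 0.21 0.38 steps 0.13 0.08 [-0.63  0.83  1.77  1.14  2.26  1.03]
40 0 0 1 ok 0.26 0.11 steps 0.1 0.18 [-0.85  0.57  2.49  1.71  1.94  0.57]
40 0 30 1 ok 0.26 0.24 steps 0.1 0.07 [-0.79  0.66  2.15  1.37  2.04  0.84]
40 0 60 1 ok 0.26 0.38 steps 0.1 0.07 [-0.63  0.83  1.77  1.14  2.26  1.03]
40 10 0 1 ok 0.27 0.11 steps 0.13 0.22 [-0.85  0.57  2.49  1.71  1.94  0.57]
40 10 30 1 ok 0.27 0.24 steps 0.13 0.07 [-0.79  0.66  2.15  1.37  2.04  0.84]
40 10 60 1 ok 0.27 0.38 steps 0.13 0.07 [-0.63  0.83  1.77  1.14  2.26  1.03]
50 -10 0 1 ok 0.27 0.25 steps 0.13 0.16 [-0.82  0.67  2.35  1.6   2.03  0.55]
50 -10 30 1 ok 0.27 0.35 steps 0.13 0.07 [-0.73  0.77  2.01  1.32  2.15  0.82]
50 -10 60 1 ok 0.27 0.26 steps 0.13 0.08 [-0.57  0.92  1.64  1.11  2.38  1.  ]
50 0 0 1 ok 0.28 0.25 steps 0.1 0.16 [-0.82  0.67  2.35  1.6   2.03  0.55]
50 0 30 1 ok 0.28 0.35 steps 0.1 0.07 [-0.73  0.77  2.01  1.32  2.15  0.82]
50 0 60 1 ok 0.28 0.26 steps 0.1 0.06 [-0.57  0.92  1.64  1.11  2.38  1.  ]
50 10 0 1 ok 0.29 0.25 steps 0.09 0.19 [-0.82  0.67  2.35  1.6   2.03  0.55]
50 10 30 1 ok 0.29 0.35 steps 0.09 0.07 [-0.73  0.77  2.01  1.32  2.15  0.82]
50 10 60 1 ok 0.29 0.26 steps 0.09 0.06 [-0.57  0.92  1.64  1.11  2.38  1.  ]
```

```bash
cat > s2.py <<'E'
from srch import *
R0=np.array(s['ee_rot']);p0=np.array(s['tool_pos'])+.006*R0[:,2]
for tl in(35,40,45):
 for az in(-5,5):
  R=RT(az,tl);m1,s1,q=run(interp(p0,R0,cup-.1*R[:,2],R,8)+line(cup-.1*R[:,2],az,cup,az,tl,5)+line(cup,az,cup+[0,0,.17],az,tl,6),q0)
  for azp in(10,20,30):
   G=np.array([.5,.05,.22])
   m2,s2,qu=run(line(cup+[0,0,.17],az,G,azp,tl,16),q)
   m3,s3,qp=run([(G,RT(azp,tl,r)) for r in range(5,126,5)],qu)
   if min(m2,m3)<.02: print(tl,az,azp,'bad',m1,m2,m3);continue
   for azs in(20,35,50,65):
    H=np.array([.522,.2835,.104]);m4,s4,qs=run(line(G,azp,H+[0,0,.1],azs,tl,10)+line(H+[0,0,.1],azs,H,azs,tl,4),qu)
    print(tl,az,azp,azs,'marg',np.round([m1,m2,m3,m4],2),'steps',np.round([s1,s2,s3,s4],2),qu.round(2),qp.round(2),qs.round(2))
E
python3 s2.py
```

```text
35 -5 10 20 marg [ 0.21  0.13  0.14 -0.06] steps [0.12 0.07 0.08 0.63] [-0.46 -0.74  2.57  0.9   0.68  0.39] [-0.87  0.4   2.5   1.67  1.89  0.78] [ 0.16 -0.08  2.45  2.43  0.23 -0.98]
35 -5 10 35 marg [0.21 0.13 0.14 0.14] steps [0.12 0.07 0.08 0.18] [-0.46 -0.74  2.57  0.9   0.68  0.39] [-0.87  0.4   2.5   1.67  1.89  0.78] [ 0.02 -0.08  2.43  1.73  0.48 -0.55]
35 -5 10 50 marg [0.21 0.13 0.14 0.14] steps [0.12 0.07 0.08 0.11] [-0.46 -0.74  2.57  0.9   0.68  0.39] [-0.87  0.4   2.5   1.67  1.89  0.78] [-0.09 -0.    2.36  1.46  0.75 -0.54]
35 -5 10 65 marg [0.21 0.13 0.14 0.15] steps [0.12 0.07 0.08 0.1 ] [-0.46 -0.74  2.57  0.9   0.68  0.39] [-0.87  0.4   2.5   1.67  1.89  0.78] [-0.16  0.12  2.24  1.27  0.97 -0.6 ]
35 -5 20 20 marg [ 0.21  0.16  0.18 -0.06] steps [0.12 0.06 0.07 0.63] [-0.59 -0.68  2.54  1.01  0.9   0.12] [-0.85  0.45  2.38  1.54  1.93  0.86] [ 0.16 -0.08  2.45  2.43  0.23 -0.98]
35 -5 20 35 marg [0.21 0.16 0.18 0.17] steps [0.12 0.06 0.07 0.18] [-0.59 -0.68  2.54  1.01  0.9   0.12] [-0.85  0.45  2.38  1.54  1.93  0.86] [ 0.02 -0.08  2.43  1.73  0.48 -0.55]
35 -5 
[... 11267 characters left out ...]
 0.33  0.36 -0.05] steps [0.09 0.05 0.07 0.23] [-0.56 -0.51  2.37  0.82  1.03  0.14] [-0.76  0.63  2.11  1.38  2.11  0.89] [ 0.25 -0.06  2.32  0.6   0.12  0.91]
45 5 30 35 marg [0.27 0.33 0.36 0.22] steps [0.09 0.05 0.07 0.16] [-0.56 -0.51  2.37  0.82  1.03  0.14] [-0.76  0.63  2.11  1.38  2.11  0.89] [ 0.1  -0.07  2.32  1.12  0.39  0.1 ]
45 5 30 50 marg [0.27 0.33 0.36 0.34] steps [0.09 0.05 0.07 0.1 ] [-0.56 -0.51  2.37  0.82  1.03  0.14] [-0.76  0.63  2.11  1.38  2.11  0.89] [-0.01 -0.02  2.27  1.11  0.65 -0.15]
45 5 30 65 marg [0.27 0.33 0.36 0.35] steps [0.09 0.05 0.07 0.07] [-0.56 -0.51  2.37  0.82  1.03  0.14] [-0.76  0.63  2.11  1.38  2.11  0.89] [-0.07  0.08  2.17  1.03  0.88 -0.33]
```

```bash
cat > s3.py <<'E'
from srch import *
def tipR(az,ax,tl,r):
    a=np.radians(ax); return Ro.from_rotvec(np.radians(r)*np.array([np.cos(a),np.sin(a),0])).as_matrix()@RT(az,tl)
E
python3 - <<'E'
from s3 import *
tl=40;az=-12;R0=np.array(s['ee_rot']);p0=np.array(s['tool_pos'])+.006*R0[:,2]
R=RT(az,tl);m1,s1,q=run(interp(p0,R0,cup-.1*R[:,2],R,8)+line(cup-.1*R[:,2],az,cup,az,tl,5)+line(cup,az,cup+[0,0,.17],az,tl,6),q0);print(m1,s1)
G=np.array([.485,.047,.225])
m2,s2,q=run(line(cup+[0,0,.17],az,G,20,tl,16),q);print(m2,s2)
for ax in(20,40):
  print(ax,run([(G,tipR(20,ax,tl,r)) for r in range(5,131,5)],q))
  M=tipR(20,ax,tl,125);c=M@[np.cos(np.radians(tl)),0,-np.sin(np.radians(tl))]
  corners=np.array([G+M@[i*.0375,j*.0945,-k] for i in(-1,1) for j in(-1,1) for k in(.069,.2)])
  print('cup axis',c.round(2),'tool z',M[:,2].round(2),'wrist',(G-.284*M[:,2]).round(3),'rim low',(G+.041*c+.038*(np.array([0,0,-1])-c*-c[2])/np.hypot(c[0],c[1])).round(3));print(corners.round(3))
plan([(cup-.106*R[:,2],R,8),(cup-.006*R[:,2],R,8)],1)
E
```

```text
0.1968031265153516 0.14248619631333626
0.19879706380119755 0.05356846156528605
20 (np.float64(0.21539528075230674), np.float64(0.07099329154789236), array([-0.8498877 ,  0.52526068,  2.34689314,  1.49929564,  2.03341801,
        0.86689167]))
cup axis [ 0.28 -0.77 -0.57] tool z [0.54 0.76 0.37] wrist [ 0.332 -0.168  0.12 ] rim low [0.489 0.036 0.17 ]
[[ 0.436 -0.042  0.293]
 [ 0.365 -0.141  0.245]
 [ 0.399  0.06   0.139]
 [ 0.328 -0.04   0.09 ]
 [ 0.497 -0.07   0.26 ]
 [ 0.426 -0.169  0.212]
 [ 0.46   0.032  0.106]
 [ 0.389 -0.067  0.057]]
40 (np.float64(0.23638090272126), np.float64(0.06279912538450239), array([-0.74308839,  0.54292638,  1.99822292,  1.16447518,  2.08631795,
        1.30235131]))
cup axis [ 0.53 -0.63 -0.57] tool z [0.12 0.98 0.15] wrist [ 0.452 -0.232  0.181] rim low [0.493 0.038 0.17 ]
[[ 0.505 -0.039  0.31 ]
 [ 0.49  -0.168  0.29 ]
 [ 0.39  -0.003  0.165]
 [ 0.375 -0.131  0.145]
 [ 0.564 -0.039  0.264]
 [ 0.549 -0.167  0.244]
 [ 0.449 -0.002  0.118]
 [ 0.434 -0.131  0.098]]
max shift 0.63 mm 12.601587201618692 turn deg 2.0064147128647156
[[[0.02,0.28,0.51,-0.002,0.021,0.003,1],[0.01,0.28,0.52,-0.003,0.022,0.002,1],[-0.01,0.28,0.52,-0.002,0.021,0.003,1],[-0.03,0.28,0.52,-0.003,0.021,0.002,1],[-0.04,0.27,0.51,-0.002,0.022,0.003,1],[-0.06,0.27,0.52,-0.003,0.021,0.002,1],[-0.07,0.27,0.52,-0.002,0.021,0.003,1],[-0.09,0.27,0.51,-0.002,0.022,0.002,1]]]
[[[0.0,0.0,0.63,0.0,0.0,0.0,1],[0.0,0.0,0.62,0.0,0.0,0.0,1],[0.0,0.0,0.63,0.0,0.0,0.0,1],[0.0,0.0,0.62,0.0,0.0,0.0,1],[0.0,0.0,0.63,0.0,0.0,0.0,1],[0.0,0.0,0.62,0.0,0.0,0.0,1],[0.0,0.01,0.63,0.0,0.0,0.0,1],[0.0,0.0,0.62,0.0,0.0,0.0,1]]]
end [ 0.5015 -0.3121  0.0379]
```

Request:
{"fn": "apply_moves", "kwargs": {
  "increments": [
    [[0.02, 0.28, 0.52, -0.002, 0.021, 0.002, 1], [0.01, 0.28, 0.52, -0.003, 0.022, 0.003, 1], [-0.01, 0.28, 0.52, -0.002, 0.021, 0.002, 1], [-0.03, 0.28, 0.52, -0.003, 0.022, 0.003, 1], [-0.04, 0.27, 0.52, -0.002, 0.021, 0.002, 1], [-0.06, 0.27, 0.52, -0.003, 0.022, 0.003, 1], [-0.07, 0.27, 0.52, -0.002, 0.021, 0.002, 1], [-0.09, 0.27, 0.52, -0.003, 0.022, 0.003, 1]]
  ]
}}

```text
time: 5.75
tool_pos: [0.4291, -0.2972, 0.1061]
ee_rot: [[0.628, -0.205, 0.75], [-0.129, -0.979, -0.16], [0.767, 0.004, -0.641]]
ft_force: [0.2, 0.0, 1.0]
width: 0.092
gripper_force: 0.0
```

Run:
```python
from h import *
a=get_image('wrist');save(a,'w');P=pts(a);np.savez('w.npz',P=P,F=a['frame'])
d=np.linalg.norm(P[...,:2]-[.506,-.313],axis=-1)
for lo,hi in((.060,.085),(.005,.05)):
    q=P[(d<.045)&(P[...,2]>lo)&(P[...,2]<hi)];print(len(q),q.min(0),q.max(0),(q.min(0)+q.max(0))/2, cv2.minEnclosingCircle(q[:,:2].astype(np.float32)))
```

```text
2942 [ 0.46675489 -0.35028572  0.060009  ] [ 0.54215891 -0.27512214  0.07605438] [ 0.5044569  -0.31270393  0.06803169] ((0.5045041441917419, -0.31286513805389404), 0.03834836184978485)
4138 [ 0.47161174 -0.34243833  0.00500094] [ 0.53504932 -0.28028534  0.04998606] [ 0.50333053 -0.31136184  0.0274935 ] ((0.5033227205276489, -0.3124261498451233), 0.032196298241615295)
```

View pics/w.png

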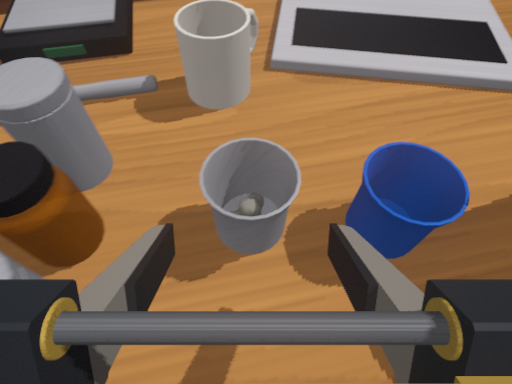

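The wrist view shows the steel cup at (251,190), midway between the fingers at about (165,240) and (340,240). The blue cup at (405,195) is clear. I'll move in and grip.

Request:
{"fn": "apply_moves", "kwargs": {
  "increments": [
    [[-0.04, 0, 0.62, 0, 0, 0, 1], [-0.04, 0, 0.62, 0, 0, 0, 1], [-0.04, 0, 0.62, 0, 0, 0, 1], [-0.04, 0, 0.62, 0, 0, 0, 1], [-0.04, 0, 0.62, 0, 0, 0, 1], [-0.03, 0, 0.62, 0, 0, 0, 1], [-0.03, 0, 0.62, 0, 0, 0, 1], [-0.03, 0, 0.62, 0, 0, 0, 1]]
  ]
}}

```text
time: 6.6
tool_pos: [0.5004, -0.3121, 0.0382]
ee_rot: [[0.629, -0.205, 0.75], [-0.129, -0.979, -0.159], [0.767, 0.003, -0.642]]
ft_force: [-0.8, -0.5, -0.0]
width: 0.0918
gripper_force: 0.0
```

Request:
{"fn": "apply_moves", "kwargs": {
  "increments": [
    [[0, 0, 0, 0, 0, 0, 1], [0, 0, 0, 0, 0, 0, -1], [0, 0, 0, 0, 0, 0, -1], [0, 0, 0, 0, 0, 0, -1], [0, 0, 0, 0, 0, 0, -1], [0, 0, 0, 0, 0, 0, -1], [0, 0, 0, 0, 0, 0, -1], [0, 0, 0, 0, 0, 0, -1]]
  ],
  "force": 40
}}

```text
time: 7.4
tool_pos: [0.4995, -0.3126, 0.0384]
ee_rot: [[0.628, -0.206, 0.75], [-0.129, -0.978, -0.161], [0.767, 0.004, -0.641]]
ft_force: [-1.0, 1.4, 4.4]
width: 0.0651
gripper_force: 40.0
```

Run:
```python
from s3 import *
st=ctrl.get_state();R0=np.array(st['ee_rot']);p0=np.array(st['tool_pos']);print(p0,st['width'],st['gripper_force'],'tilt,az',np.degrees(np.arcsin(-R0[2,2])),np.degrees(np.arctan2(R0[1,2],R0[0,2])))
g0=p0+.006*R0[:,2];up=p0+[0,0,.165]
G=np.array([.485,.047,.235]);Rg=Ro.from_euler('z',32,degrees=True).as_matrix()@R0
plan([(up,R0,10),(G-.006*Rg[:,2],Rg,22)],-1)
```

```text
[ 0.49948711 -0.31257665  0.03841521] 0.0650836924741356 40.0029787234962 tilt,az 39.8932343639953 -12.105479692214526
max shift 0.82 mm 16.620469307453387 turn deg 1.532644772933376
[[[0.63,0.0,-0.53,0.0,0.0,0.0,-1],[0.64,0.01,-0.53,0.0,0.0,0.0,-1],[0.63,0.0,-0.53,0.0,0.0,0.0,-1],[0.63,0.0,-0.53,0.0,0.0,0.0,-1],[0.63,0.01,-0.53,0.0,0.0,0.0,-1],[0.64,0.0,-0.52,0.0,0.0,0.0,-1],[0.63,0.0,-0.53,0.0,0.0,0.0,-1],[0.63,0.01,-0.53,0.0,0.0,0.0,-1]]]
[[[0.64,0.0,-0.53,0.0,0.0,0.0,-1],[0.63,0.0,-0.53,0.0,0.0,0.0,-1],[-0.07,-0.78,-0.22,0.012,0.0,-0.01,-1],[-0.06,-0.8,-0.2,0.013,0.0,-0.011,-1],[-0.04,-0.79,-0.18,0.012,0.0,-0.01,-1],[-0.03,-0.8,-0.17,0.013,0.0,-0.01,-1],[-0.02,-0.81,-0.15,0.012,0.0,-0.011,-1],[-0.01,-0.8,-0.14,0.012,0.0,-0.01,-1]]]
[[[0.01,-0.81,-0.12,0.013,0.0,-0.011,-1],[0.02,-0.82,-0.1,0.012,0.001,-0.01,-1],[0.04,-0.81,-0.09,0.013,0.0,-0.01,-1],[0.04,-0.81,-0.08,0.012,0.0,-0.011,-1],[0.06,-0.82,-0.05,0.012,0.0,-0.01,-1],[0.08,-0.81,-0.05,0.013,0.0,-0.01,-1],[0.09,-0.81,-0.02,0.012,0.0,-0.011,-1],[0.1,-0.82,-0.01,0.013,0.0,-0.01,-1]]]
[[[0.11,-0.81,0.0,0.012,0.0,-0.01,-1],[0.13,-0.81,0.02,0.012,0.0,-0.011,-1],[0.14,-0.8,0.04,0.013,0.0,-0.01,-1],[0.15,-0.81,0.05,0.012,0.0,-0.011,-1],[0.17,-0.79,0.07,0.013,0.0,-0.01,-1],[0.18,-0.8,0.09,0.012,0.0,-0.01,-1],[0.19,-0.79,0.1,0.012,0.0,-0.011,-1],[0.2,-0.78,0.11,0.013,0.0,-0.01,-1]]]
end [0.4806 0.0454 0.2388]
```

Request:
{"fn": "apply_moves", "kwargs": {
  "increments": [
    [[0.63, 0, -0.53, 0, 0, 0, -1], [0.63, 0, -0.53, 0, 0, 0, -1], [0.63, 0, -0.53, 0, 0, 0, -1], [0.63, 0, -0.53, 0, 0, 0, -1], [0.63, 0, -0.53, 0, 0, 0, -1], [0.63, 0, -0.53, 0, 0, 0, -1], [0.63, 0, -0.53, 0, 0, 0, -1], [0.63, 0, -0.53, 0, 0, 0, -1]]
  ]
}}

```text
time: 8.2
tool_pos: [0.4985, -0.3112, 0.1691]
ee_rot: [[0.63, -0.206, 0.748], [-0.13, -0.978, -0.16], [0.765, 0.004, -0.644]]
ft_force: [-0.6, -1.0, -1.4]
width: 0.0646
gripper_force: 40.0
```

Request:
{"fn": "apply_moves", "kwargs": {
  "increments": [
    [[0.64, 0, -0.53, 0, 0, 0, -1], [0.63, 0, -0.53, 0, 0, 0, -1], [-0.07, -0.78, -0.22, 0.012, 0, -0.01, -1], [-0.06, -0.8, -0.2, 0.013, 0, -0.011, -1], [-0.04, -0.79, -0.18, 0.012, 0, -0.01, -1], [-0.03, -0.8, -0.17, 0.013, 0, -0.01, -1], [-0.02, -0.81, -0.15, 0.012, 0, -0.011, -1], [-0.01, -0.8, -0.14, 0.012, 0, -0.01, -1]]
  ]
}}

```text
time: 9.0
tool_pos: [0.4933, -0.2131, 0.2112]
ee_rot: [[0.643, -0.055, 0.764], [-0.033, -0.998, -0.044], [0.765, 0.003, -0.644]]
ft_force: [-0.0, -0.4, -2.1]
width: 0.0646
gripper_force: 40.0
```

Request:
{"fn": "apply_moves", "kwargs": {
  "increments": [
    [[0.01, -0.81, -0.12, 0.013, 0, -0.011, -1], [0.02, -0.81, -0.1, 0.012, 0.001, -0.01, -1], [0.04, -0.81, -0.09, 0.013, 0, -0.01, -1], [0.04, -0.81, -0.08, 0.012, 0, -0.011, -1], [0.06, -0.82, -0.05, 0.012, 0, -0.01, -1], [0.08, -0.81, -0.05, 0.013, 0, -0.01, -1], [0.09, -0.81, -0.02, 0.012, 0, -0.011, -1], [0.1, -0.82, 0, 0.013, 0, -0.01, -1]]
  ]
}}

```text
time: 9.8
tool_pos: [0.4873, -0.0827, 0.2253]
ee_rot: [[0.634, 0.149, 0.758], [0.098, -0.989, 0.113], [0.767, 0.003, -0.642]]
ft_force: [0.3, -0.2, -2.1]
width: 0.065
gripper_force: 40.0
```

Request:
{"fn": "apply_moves", "kwargs": {
  "increments": [
    [[0.11, -0.81, 0, 0.012, 0, -0.01, -1], [0.13, -0.81, 0.02, 0.012, 0, -0.011, -1], [0.14, -0.8, 0.04, 0.013, 0, -0.01, -1], [0.15, -0.81, 0.05, 0.012, 0, -0.011, -1], [0.17, -0.79, 0.07, 0.013, 0, -0.01, -1], [0.18, -0.8, 0.09, 0.012, 0, -0.01, -1], [0.19, -0.79, 0.1, 0.012, 0, -0.011, -1], [0.2, -0.78, 0.11, 0.013, 0, -0.01, -1]]
  ]
}}

```text
time: 10.6
tool_pos: [0.4802, 0.0475, 0.2383]
ee_rot: [[0.602, 0.346, 0.72], [0.225, -0.938, 0.263], [0.766, 0.003, -0.642]]
ft_force: [-0.5, 0.5, -1.9]
width: 0.0647
gripper_force: 40.0
```

Run:
```python
from s3 import *
st=ctrl.get_state();R0=np.array(st['ee_rot']);p0=np.array(st['tool_pos']);print(p0,st['width'],'tilt,az',np.degrees(np.arcsin(-R0[2,2])),np.degrees(np.arctan2(R0[1,2],R0[0,2])),st['joint_positions'].round(3))
a=get_image('scene');save(a,'d')
G=p0+.006*R0[:,2]; W=[]
u=np.array([np.cos(np.radians(22)),np.sin(np.radians(22)),0])
for r in range(10,131,10):
    M=Ro.from_rotvec(np.radians(r)*u).as_matrix()@R0; W.append((G-.006*M[:,2],M,2))
c=np.array([G+M@[i*.0375,j*.0945,-k] for i in(-1,1) for j in(-1,1) for k in(.069,.17)]);print(c[c[:,2]<.14].round(3))
plan(W,-1)
```

```text
[0.48022206 0.04748397 0.23828524] 0.06467432461029948 tilt,az 39.97338295340137 20.08060005051273 [-0.578 -0.731  2.514  0.857  0.947  0.263]
[[ 0.34  -0.014  0.114]
 [ 0.454  0.041  0.116]
 [ 0.401 -0.036  0.076]]
max shift 0.06 mm 1.216552506059644 turn deg 5.050435624775352
[[[-0.01,0.06,0.0,0.035,-0.002,0.043,-1],[0.0,0.05,-0.01,0.034,-0.001,0.043,-1],[0.0,0.02,0.0,0.036,-0.002,0.042,-1],[0.0,0.02,0.0,0.036,-0.002,0.043,-1],[0.0,0.02,0.0,0.035,-0.002,0.042,-1],[0.0,0.01,0.0,0.036,-0.001,0.043,-1],[0.0,0.02,0.0,0.036,-0.002,0.043,-1],[0.0,0.02,0.0,0.035,-0.002,0.042,-1]]]
[[[0.0,0.01,0.0,0.036,-0.001,0.043,-1],[0.0,0.02,0.0,0.036,-0.002,0.042,-1],[0.0,0.02,0.0,0.035,-0.002,0.043,-1],[0.0,0.01,0.0,0.036,-0.002,0.042,-1],[0.0,0.02,0.0,0.036,-0.001,0.043,-1],[0.0,0.02,0.0,0.036,-0.002,0.042,-1],[0.0,0.02,0.01,0.035,-0.002,0.043,-1],[0.0,0.01,0.0,0.036,-0.001,0.042,-1]]]
[[[0.0,0.02,0.0,0.036,-0.002,0.043,-1],[0.0,0.01,0.0,0.035,-0.002,0.043,-1],[0.0,0.02,0.0,0.036,-0.001,0.042,-1],[0.0,0.02,0.0,0.036,-0.002,0.043,-1],[0.0,0.01,0.0,0.035,-0.002,0.042,-1],[0.0,0.02,0.0,0.036,-0.002,0.043,-1],[0.0,0.02,0.0,0.036,-0.001,0.042,-1],[0.0,0.01,0.0,0.035,-0.002,0.043,-1]]]
[[[0.0,0.02,0.0,0.036,-0.002,0.042,-1],[0.0,0.02,0.0,0.036,-0.001,0.043,-1],[0.0,0.0,0.0,0.0,0.0,0.0,-1],[0.0,0.0,0.0,0.0,0.0,0.0,-1],[0.0,0.0,0.0,0.0,0.0,0.0,-1],[0.0,0.0,0.0,0.0,0.0,0.0,-1],[0.0,0.0,0.0,0.0,0.0,0.0,-1],[0.0,0.0,0.0,0.0,0.0,0.0,-1]]]
end [0.4813 0.0446 0.2321]
```

View pics/d.png

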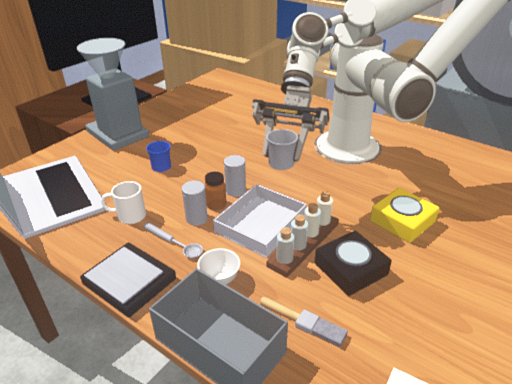

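The scene view shows the cup upright in the gripper at (283,148), above the near edge of the tray. Next I tip it.

Request:
{"fn": "apply_moves", "kwargs": {
  "increments": [
    [[0, 0.04, 0, 0.035, -0.002, 0.043, -1], [0, 0.03, 0, 0.035, -0.002, 0.043, -1], [0, 0.02, 0, 0.036, -0.002, 0.042, -1], [0, 0.02, 0, 0.036, -0.002, 0.043, -1], [0, 0.02, 0, 0.036, -0.002, 0.042, -1], [0, 0.01, 0, 0.036, -0.001, 0.043, -1], [0, 0.02, 0, 0.036, -0.002, 0.043, -1], [0, 0.02, 0, 0.035, -0.002, 0.042, -1]]
  ]
}}

```text
time: 11.45
tool_pos: [0.4819, 0.0425, 0.2375]
ee_rot: [[0.786, 0.255, 0.563], [-0.232, -0.723, 0.65], [0.573, -0.642, -0.509]]
ft_force: [0.2, 0.4, -1.9]
width: 0.0649
gripper_force: 40.0
```

Request:
{"fn": "apply_moves", "kwargs": {
  "increments": [
    [[0, 0.01, 0, 0.036, -0.001, 0.043, -1], [0, 0.02, 0, 0.036, -0.002, 0.042, -1], [0, 0.02, 0, 0.035, -0.002, 0.043, -1], [0, 0.01, 0, 0.036, -0.002, 0.042, -1], [0, 0.02, 0, 0.036, -0.001, 0.043, -1], [0, 0.02, 0, 0.036, -0.002, 0.042, -1], [0, 0.02, 0.01, 0.035, -0.002, 0.043, -1], [0, 0.01, 0, 0.036, -0.001, 0.042, -1]]
  ]
}}

```text
time: 12.25
tool_pos: [0.4828, 0.0411, 0.235]
ee_rot: [[0.878, 0.035, 0.478], [-0.466, -0.174, 0.868], [0.114, -0.984, -0.137]]
ft_force: [-0.5, 0.6, -2.3]
width: 0.0649
gripper_force: 40.0
```

Run:
```python
from s3 import *
st=ctrl.get_state();R=np.array(st['ee_rot']);t=np.radians(40);c=R@[np.cos(t),0,-np.sin(t)]
print(st['tool_pos'],st['joint_positions'].round(3),st['ft_force'],'cup axis',c.round(3),st['width'])
save(get_image('scene'),'e')
```

```text
[0.48275871 0.0411303  0.2350185 ] [-0.868  0.146  2.22   1.212  1.721  0.608] [-0.4825091   0.59202988 -2.27425901] cup axis [ 0.365 -0.914  0.175] 0.06493274066276469
```

View pics/e.png

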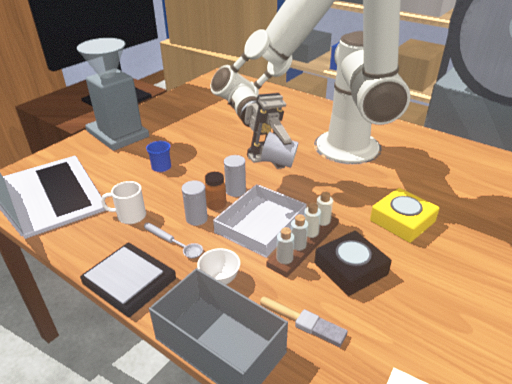

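The scene view shows the cup on its side at (275,150), with its mouth towards -y and clear of everything. I continue past level.

Request:
{"fn": "apply_moves", "kwargs": {
  "increments": [
    [[0, 0.02, 0, 0.036, -0.002, 0.043, -1], [0, 0.01, 0, 0.035, -0.002, 0.043, -1], [0, 0.02, 0, 0.036, -0.001, 0.042, -1], [0, 0.02, 0, 0.036, -0.002, 0.043, -1], [0, 0.01, 0, 0.035, -0.002, 0.042, -1], [0, 0.02, 0, 0.036, -0.002, 0.043, -1], [0, 0.02, 0, 0.036, -0.001, 0.042, -1], [0, 0.01, 0, 0.035, -0.002, 0.043, -1]]
  ]
}}

```text
time: 13.1
tool_pos: [0.4826, 0.0417, 0.2324]
ee_rot: [[0.839, -0.215, 0.5], [-0.369, 0.45, 0.813], [-0.4, -0.867, 0.298]]
ft_force: [-0.8, -0.3, -1.8]
width: 0.0644
gripper_force: 40.0
```

Request:
{"fn": "apply_moves", "kwargs": {
  "increments": [
    [[0, 0.02, 0, 0.036, -0.002, 0.042, -1], [0, 0.02, 0, 0.036, -0.001, 0.043, -1], [0, 0, 0, 0, 0, 0, -1], [0, 0, 0, 0, 0, 0, -1], [0, 0, 0, 0, 0, 0, -1], [0, 0, 0, 0, 0, 0, -1], [0, 0, 0, 0, 0, 0, -1], [0, 0, 0, 0, 0, 0, -1]]
  ]
}}

```text
time: 13.9
tool_pos: [0.4819, 0.0422, 0.232]
ee_rot: [[0.809, -0.267, 0.523], [-0.297, 0.583, 0.757], [-0.507, -0.768, 0.393]]
ft_force: [0.2, 0.2, -1.5]
width: 0.0647
gripper_force: 40.0
```

Run:
```python
from s3 import *
st=ctrl.get_state();R=np.array(st['ee_rot']);t=np.radians(40);c=R@[np.cos(t),0,-np.sin(t)]
print(st['tool_pos'],st['ft_force'],'cup axis',c.round(3),st['width'])
a=get_image('scene');b=get_image('top')
x=cv2.resize(a['frame'][120:280,180:360],None,fx=2.4,fy=2.4);y=cv2.resize(b['frame'][110:250,160:340],None,fx=2,fy=2)
h=max(x.shape[0],y.shape[0]);f=lambda i:np.pad(i,((0,h-i.shape[0]),(0,0),(0,0)))
cv2.imwrite('pics/f.png',np.hstack([f(x),f(y)])[:,:,::-1])
```

```text
[0.48192013 0.04219876 0.23200249] [ 0.17101265  0.23608379 -1.4921737 ] cup axis [ 0.284 -0.714 -0.64 ] 0.06473479596456802
```

View pics/f.png

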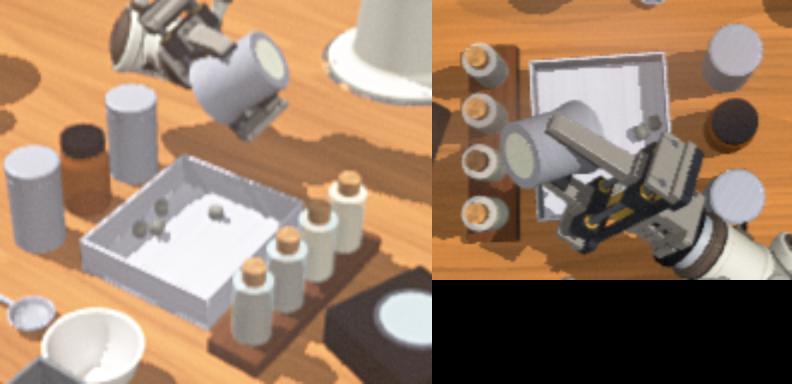

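The four pebbles are in the tray, at (140,228), (162,205), (155,228) and (216,212) in the left crop. Next I stand the cup up and carry it over.

```bash
cat >> s3.py <<'E'
RG=np.array([[.628,-.206,.75],[-.129,-.978,-.161],[.767,.004,-.641]]);O=RG.T@(np.array([.5045,-.3130,0])-[.4995,-.3126,.0384])
E
python3 - <<'E'
from s3 import *
st=ctrl.get_state();R0=np.array(st['ee_rot']);p0=np.array(st['tool_pos'])
R1=Ro.from_euler('z',32,degrees=True).as_matrix()@RG; g=p0+.006*R0[:,2];W=[]
rv=Ro.from_matrix(R1@R0.T).as_rotvec();print('unroll',np.degrees(rv))
for k in range(1,17):
    M=Ro.from_rotvec(rv*k/16).as_matrix()@R0; W.append((g-.006*M[:,2],M,1))
R2=Ro.from_euler('z',62,degrees=True).as_matrix()@RG; T=np.array([.522,.2835,.070])-R2@O; print('final tcp',T)
W.append((T+[0,0,.1],R2,16))
qs=np.array(st['joint_positions']); print(run([(p+.006*M[:,2],M) for p,M,_ in W],qs))
plan(W,-1)
E
```

```text
unroll [-1.20746181e+02 -4.84405238e+01  2.39453201e-02]
final tcp [0.51929015 0.27928616 0.10836837]
(np.float64(0.21281555639120953), np.float64(0.53502282160956), array([-0.04297496, -0.2212897 ,  2.24110868,  1.01868899,  0.79469898,
        0.02191992]))
max shift 0.65 mm 15.051910177781425 turn deg 8.186043000131383
[[[0.0,-0.03,0.0,-0.058,0.003,-0.069,-1],[-0.01,-0.02,0.0,-0.058,0.003,-0.07,-1],[0.0,-0.03,0.0,-0.058,0.002,-0.069,-1],[0.0,-0.03,0.0,-0.058,0.003,-0.069,-1],[0.0,-0.03,0.01,-0.058,0.003,-0.069,-1],[-0.01,-0.02,0.0,-0.057,0.003,-0.07,-1],[0.0,-0.03,0.0,-0.058,0.003,-0.069,-1],[0.0,-0.03,0.0,-0.058,0.002,-0.069,-1]]]
[[[-0.01,-0.02,0.0,-0.058,0.003,-0.07,-1],[0.0,-0.03,0.0,-0.058,0.003,-0.069,-1],[0.0,-0.03,0.0,-0.058,0.003,-0.069,-1],[0.0,-0.03,0.0,-0.058,0.002,-0.07,-1],[-0.01,-0.02,0.01,-0.058,0.003,-0.069,-1],[0.0,-0.03,0.0,-0.058,0.003,-0.069,-1],[0.0,-0.03,0.0,-0.058,0.003,-0.069,-1],[0.0,-0.02,0.0,-0.057,0.003,-0.07,-1]]]
[[[0.16,-0.65,0.34,0.016,0.0,-0.013,-1],[0.18,-0.63,0.35,0.016,0.0,-0.013,-1],[0.19,-0.62,0.37,0.016,0.0,-0.014,-1],[0.2,-0.61,0.39,0.016,0.0,-0.013,-1],[0.22,-0.59,0.4,0.015,0.0,-0.014,-1],[0.23,-0.58,0.41,0.016,0.0,-0.013,-1],[0.24,-0.56,0.43,0.016,0.0,-0.013,-1],[0.25,-0.55,0.44,0.016,0.0,-0.014,-1]]]
[[[0.26,-0.53,0.46,0.016,0.0,-0.013,-1],[0.28,-0.51,0.47,0.016,0.001,-0.013,-1],[0.28,-0.5,0.48,0.016,0.0,-0.014,-1],[0.3,-0.47,0.5,0.016,0.0,-0.013,-1],[0.3,-0.46,0.5,0.016,0.0,-0.013,-1],[0.32,-0.44,0.52,0.016,0.0,-0.014,-1],[0.32,-0.42,0.53,0.016,0.0,-0.013,-1],[0.33,-0.39,0.54,0.016,0.0,-0.013,-1]]]
end [0.5194 0.2793 0.2083]
```

Request:
{"fn": "apply_moves", "kwargs": {
  "increments": [
    [[0, -0.03, 0, -0.058, 0.003, -0.069, -1], [-0.01, -0.02, 0, -0.058, 0.003, -0.07, -1], [0, -0.03, 0, -0.058, 0.002, -0.069, -1], [0, -0.03, 0, -0.058, 0.003, -0.069, -1], [0, -0.03, 0.01, -0.058, 0.003, -0.069, -1], [-0.01, -0.02, 0, -0.057, 0.003, -0.07, -1], [0, -0.03, 0, -0.058, 0.003, -0.069, -1], [0, -0.03, 0, -0.058, 0.002, -0.069, -1]]
  ]
}}

```text
time: 14.8
tool_pos: [0.4819, 0.0417, 0.236]
ee_rot: [[0.856, 0.131, 0.499], [-0.412, -0.41, 0.814], [0.312, -0.902, -0.298]]
ft_force: [0.0, 0.6, -1.8]
width: 0.0645
gripper_force: 40.0
```

Request:
{"fn": "apply_moves", "kwargs": {
  "increments": [
    [[-0.01, -0.02, 0, -0.058, 0.003, -0.07, -1], [0, -0.03, 0, -0.058, 0.003, -0.069, -1], [0, -0.03, 0, -0.058, 0.003, -0.069, -1], [0, -0.03, 0, -0.058, 0.002, -0.07, -1], [-0.01, -0.02, 0.01, -0.058, 0.003, -0.069, -1], [0, -0.03, 0, -0.058, 0.003, -0.069, -1], [0, -0.03, 0, -0.058, 0.003, -0.069, -1], [0, -0.02, 0, -0.057, 0.003, -0.07, -1]]
  ]
}}

```text
time: 15.6
tool_pos: [0.4803, 0.0454, 0.2379]
ee_rot: [[0.599, 0.345, 0.722], [0.228, -0.939, 0.26], [0.768, 0.009, -0.641]]
ft_force: [-0.8, 0.5, -1.6]
width: 0.065
gripper_force: 40.0
```

Request:
{"fn": "apply_moves", "kwargs": {
  "increments": [
    [[0.16, -0.65, 0.34, 0.016, 0, -0.013, -1], [0.18, -0.63, 0.35, 0.016, 0, -0.013, -1], [0.19, -0.62, 0.37, 0.016, 0, -0.014, -1], [0.2, -0.61, 0.39, 0.016, 0, -0.013, -1], [0.22, -0.59, 0.4, 0.015, 0, -0.014, -1], [0.23, -0.58, 0.41, 0.016, 0, -0.013, -1], [0.24, -0.56, 0.43, 0.016, 0, -0.013, -1], [0.25, -0.55, 0.44, 0.016, 0, -0.014, -1]]
  ]
}}

```text
time: 16.4
tool_pos: [0.499, 0.1633, 0.2222]
ee_rot: [[0.523, 0.577, 0.627], [0.373, -0.817, 0.44], [0.766, 0.003, -0.643]]
ft_force: [0.3, 0.4, -1.9]
width: 0.0649
gripper_force: 40.0
```

Request:
{"fn": "apply_moves", "kwargs": {
  "increments": [
    [[0.26, -0.53, 0.46, 0.016, 0, -0.013, -1], [0.28, -0.51, 0.47, 0.016, 0.001, -0.013, -1], [0.28, -0.5, 0.48, 0.016, 0, -0.014, -1], [0.3, -0.47, 0.5, 0.016, 0, -0.013, -1], [0.3, -0.46, 0.5, 0.016, 0, -0.013, -1], [0.32, -0.44, 0.52, 0.016, 0, -0.014, -1], [0.32, -0.42, 0.53, 0.016, 0, -0.013, -1], [0.33, -0.39, 0.54, 0.016, 0, -0.013, -1]]
  ]
}}

```text
time: 17.2
tool_pos: [0.5184, 0.2802, 0.2074]
ee_rot: [[0.41, 0.768, 0.492], [0.494, -0.64, 0.588], [0.767, 0.002, -0.642]]
ft_force: [0.3, -0.5, -1.6]
width: 0.0645
gripper_force: 40.0
```

```bash
cat > m.py <<'E'
from s3 import *
import sys
st=ctrl.get_state();R0=np.array(st['ee_rot']);p0=np.array(st['tool_pos']);c=p0+R0@O
print(p0,st['ft_force'],st['width'],'pred cup base',c.round(4),'tilt vs grasp',np.degrees(np.arccos((R0@RG.T)[2,2])))
for n in('scene','top'):
    a=get_image(n);P=pts(a);F=a['frame'].astype(int);grey=(np.ptp(F,axis=-1)<45)
    d=np.hypot(P[...,0]-c[0],P[...,1]-c[1])
    for lo,hi in((-.02,.006),(.004,.02),(.06,.09)):
        m=(d<.05)&(P[...,2]>c[2]+lo)&(P[...,2]<c[2]+hi)&grey;q=P[m]
        if len(q)>20: print(n,lo,len(q),q.min(0).round(4),q.max(0).round(4))
    save(a,sys.argv[1]+n)
E
python3 m.py g
python3 - <<'E'
import cv2,numpy as np
a=cv2.imread('pics/gscene.png')[60:310,210:440];b=cv2.imread('pics/gtop.png')[90:290,60:290]
f=lambda i:cv2.resize(i,(395,430));cv2.imwrite('pics/g.png',np.hstack([f(a),f(b)]))
E
```

```text
[0.51839578 0.2801971  0.20735523] [ 0.34007551 -0.54582828 -1.58939431] 0.06449583490554459 pred cup base [0.521  0.2844 0.169 ] tilt vs grasp 1.640828316677585
scene -0.02 35 [0.5279 0.2645 0.1697] [0.5585 0.3172 0.1749]
scene 0.004 157 [0.5243 0.2621 0.1731] [0.5613 0.3176 0.1889]
scene 0.06 546 [0.4713 0.2361 0.2291] [0.562  0.3224 0.2521]
top -0.02 276 [0.5003 0.2823 0.168 ] [0.5514 0.3151 0.175 ]
top 0.004 185 [0.4899 0.2811 0.173 ] [0.5523 0.3153 0.1889]
top 0.06 447 [0.4717 0.2414 0.229 ] [0.5595 0.3225 0.2468]
```

View pics/g.png

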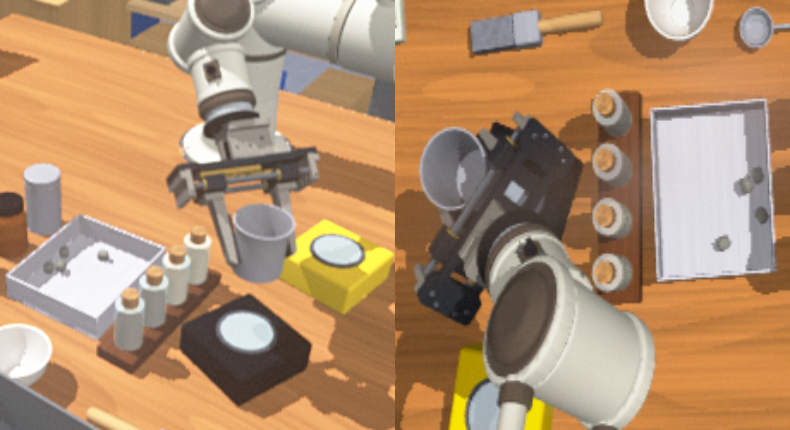

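The left crop shows the cup upright above the scanner, and the top view shows it empty, with all four pebbles in the tray. I'll check the cup's axis before lowering.

```bash
cat > m2.py <<'E'
from s3 import *
st=ctrl.get_state();R0=np.array(st['ee_rot']);p0=np.array(st['tool_pos']);c=p0+R0@O;print('pred',c.round(4),p0.round(4))
for n in('scene','top'):
    P=pts(get_image(n)).reshape(-1,3)
    d=np.hypot(P[:,0]-c[0],P[:,1]-c[1]); z=P[:,2]-c[2]
    for lo,hi,r in((.003,.022,.0325),(.022,.045,.0325),(.066,.08,.0375)):
        m=(z>lo)&(z<hi)&(abs(d-r)<.007); q=P[m]
        ang=np.arctan2(q[:,1]-c[1],q[:,0]-c[0]); 
        if len(q)<30: continue
        o=least_squares(lambda v:np.hypot(q[:,0]-v[0],q[:,1]-v[1])-r,c[:2],loss='soft_l1',f_scale=.001)
        print(n,lo,len(q),'centre',o.x.round(4),'rms',np.sqrt((o.fun**2).mean()).round(4),'arc',np.degrees(np.ptp(ang)).round())
    q=P[(d<.034)&(z>-.025)&(z<.02)];print(n,'zmin',np.sort(q[:,2])[:8].round(4))
E
python3 m2.py
python3 - <<'E'
from s3 import *
P=pts(get_image('scene'));F=get_image('scene')['frame'].astype(int)
m=(np.hypot(P[...,0]-.522,P[...,1]-.2835)<.05)&(abs(P[...,2]-.058)<.006)&(F.sum(-1)>360);q=P[m]
print('glass scene',len(q),(q.min(0)+q.max(0))/2,np.median(q[:,2]),cv2.minEnclosingCircle(q[:,:2].astype(np.float32)))
E
```

```text
pred [0.521  0.2846 0.1689] [0.5184 0.2804 0.2073]
scene 0.003 187 centre [0.5237 0.2851] rms 0.0013 arc 168.0
scene 0.022 356 centre [0.5241 0.2858] rms 0.0022 arc 359.0
scene 0.066 312 centre [0.5246 0.2851] rms 0.0028 arc 359.0
scene zmin [0.1692 0.1697 0.1704 0.1704 0.1705 0.171  0.171  0.1711]
top 0.003 156 centre [0.5207 0.2796] rms 0.0016 arc 331.0
top 0.022 232 centre [0.5221 0.2801] rms 0.0019 arc 336.0
top 0.066 312 centre [0.521  0.2808] rms 0.0024 arc 358.0
top zmin [0.1688 0.1691 0.1698 0.1701 0.1702 0.1702 0.1702 0.1703]
glass scene 600 [0.52507395 0.28566843 0.05975549] 0.05944666320050407 ((0.5252037048339844, 0.28665655851364136), 0.04126720502972603)
```

Request:
{"fn": "apply_moves", "kwargs": {
  "increments": [
    [[-0.34, 0, 0.28, 0, 0, 0, -1], [-0.34, 0, 0.28, 0, 0, 0, -1], [-0.34, 0, 0.28, 0, 0, 0, -1], [-0.34, 0, 0.28, 0, 0, 0, -1], [-0.34, 0, 0.28, 0, 0, 0, -1], [-0.34, 0, 0.28, 0, 0, 0, -1], [-0.34, 0, 0.28, 0, 0, 0, -1], [-0.34, 0, 0.28, 0, 0, 0, -1]]
  ]
}}

```text
time: 18.3
tool_pos: [0.5187, 0.2785, 0.1365]
ee_rot: [[0.411, 0.766, 0.494], [0.493, -0.643, 0.586], [0.767, 0.003, -0.642]]
ft_force: [-0.1, 0.4, -1.2]
width: 0.0646
gripper_force: 40.0
```

```bash
python3 m2.py
```

```text
pred [0.5214 0.2827 0.0981] [0.5187 0.2785 0.1365]
scene 0.003 166 centre [0.5241 0.2831] rms 0.0012 arc 165.0
scene 0.022 337 centre [0.5247 0.2841] rms 0.0023 arc 358.0
scene 0.066 276 centre [0.525  0.2834] rms 0.0029 arc 359.0
scene zmin [0.0968 0.0994 0.1    0.1003 0.1005 0.1007 0.1015 0.1015]
top 0.003 119 centre [0.5208 0.2786] rms 0.0016 arc 324.0
top 0.022 188 centre [0.5216 0.2789] rms 0.002 arc 348.0
top 0.066 228 centre [0.5207 0.2797] rms 0.0024 arc 360.0
top zmin [0.0961 0.0963 0.0966 0.0969 0.097  0.0971 0.0972 0.0972]
```

Request:
{"fn": "apply_moves", "kwargs": {
  "increments": [
    [[-0.2, -0.01, 0.19, 0, 0, 0, -1], [-0.2, -0.01, 0.19, 0, 0, 0, -1], [-0.2, -0.01, 0.19, 0, 0, 0, -1], [-0.2, 0, 0.18, 0, 0, 0, -1], [-0.17, 0, 0.16, 0, 0, 0, -1], [0, 0, 0, 0, 0, 0, -1], [0, 0, 0, 0, 0, 0, -1], [0, 0, 0, 0, 0, 0, -1]]
  ]
}}

```text
time: 19.2
tool_pos: [0.52, 0.2803, 0.1116]
ee_rot: [[0.409, 0.767, 0.495], [0.493, -0.642, 0.587], [0.768, 0.004, -0.641]]
ft_force: [-0.2, -0.4, -1.3]
width: 0.0649
gripper_force: 40.0
```

```bash
python3 m2.py; python3 m.py z | head -1
python3 - <<'E'
import cv2,numpy as np
a=cv2.imread('pics/zscene.png')[100:310,190:420];b=cv2.imread('pics/ztop.png')[90:290,60:290]
f=lambda i:cv2.resize(i,(395,430));cv2.imwrite('pics/z.png',np.hstack([f(a),f(b)]))
E
```

```text
pred [0.5227 0.2845 0.0732] [0.52   0.2803 0.1116]
scene 0.003 164 centre [0.5252 0.2849] rms 0.0012 arc 263.0
scene 0.022 321 centre [0.5258 0.2857] rms 0.0023 arc 358.0
scene 0.066 272 centre [0.5261 0.2853] rms 0.0028 arc 356.0
scene zmin [0.0557 0.0561 0.0565 0.0565 0.0567 0.0568 0.0568 0.0568]
top 0.003 127 centre [0.5231 0.2803] rms 0.0019 arc 322.0
top 0.022 167 centre [0.524  0.2807] rms 0.0019 arc 335.0
top 0.066 239 centre [0.5225 0.2814] rms 0.0025 arc 359.0
top zmin [0.0552 0.0559 0.0574 0.0575 0.0727 0.0733 0.0735 0.0738]
[0.51998358 0.28031034 0.11168217] [-0.26224542  0.54815385 -2.01525431] 0.0645255077093827 pred cup base [0.5227 0.2845 0.0733] tilt vs grasp 1.6351424971073079
```

View pics/z.png

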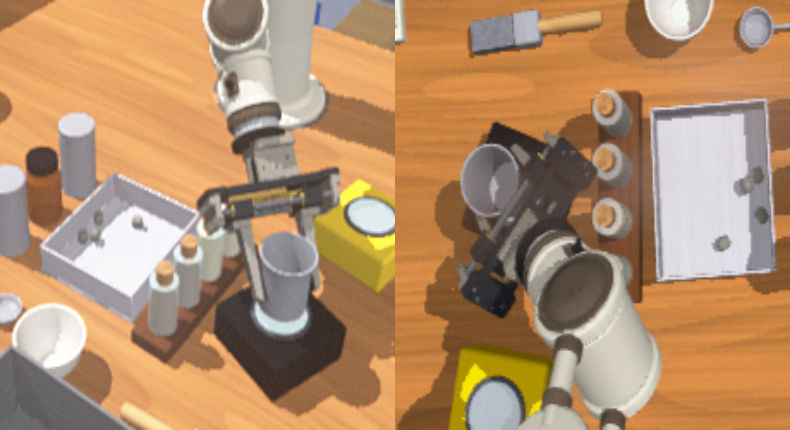

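The left crop shows the cup upright over the glass, well centred, at about (285,310). The predicted gap is 15 mm, so I lower it by 3 mm and hand in.

Request:
{"fn": "apply_moves", "kwargs": {
  "increments": [
    [[-0.06, 0, 0.05, 0, 0, 0, -1], [-0.06, 0, 0.05, 0, 0, 0, -1], [0, 0, 0, 0, 0, 0, -1], [0, 0, 0, 0, 0, 0, -1], [0, 0, 0, 0, 0, 0, -1], [0, 0, 0, 0, 0, 0, -1], [0, 0, 0, 0, 0, 0, -1], [0, 0, 0, 0, 0, 0, -1]]
  ]
}}

```text
time: 20.2
tool_pos: [0.5198, 0.2803, 0.1083]
ee_rot: [[0.41, 0.767, 0.494], [0.493, -0.642, 0.587], [0.767, 0.004, -0.641]]
ft_force: [-0.7, 0.5, -0.5]
width: 0.0644
gripper_force: 40.0
```

```bash
python3 -c "
from cell import ctrl
s=ctrl.get_state();print(s['tool_pos'],s['ft_force'],abs(s['joint_vel']).max());print(ctrl.sign_off())"
```

```text
[0.51981577 0.28029678 0.10826771] [-0.65255976  0.53504208 -0.47383804] 0.0014063345109488006
the job is handed in; nothing more can be done
None
```

The job is handed in at about 20 s, result not returned: all four pebbles are in the reject tray, and the cup is held upright and still, centred over the scanner glass to within a few millimetres by my measurements, with its base about 12 mm above it.

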